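# Stand the tipped refill bottle up and snap its cap on

## Robot

A 7-joint arm with a two-finger parallel gripper is mounted at the origin on the work surface; the furniture and walls round the work are solid. World frame = base frame: x ahead of the robot, y to its left, z up, the work surface at z = 0. Lengths are in m, angles in rad, forces in N, time in s.
With the tool pointing down it reaches from about 0.4 to 0.75 m from the base axis. Payload 19.5 kg.
Tool frame: the origin (TCP) lies midway between the tips of the shut fingers; the grasp point (between the pads) lies 19 mm behind it; z points along the fingers, y is the line along which they close (so a half turn about z gives the same grasp; the last joint's range is limited). The gripper opens to 85 mm and grips with 20 to 120 N. Pads are 22 mm wide; open, the fingers measure 114 mm over their backs; the gripper's body (76 mm by 85 mm) begins 54 mm behind the grasp point. The pads swing forward as they close: fully open they stand 13 mm farther back than shut.
Start: joints at [-1.146, 0.707, -0.028, 1.485, 0.022, 0.951, -0.075], TCP at [0.259, 0.513, 0.231] pointing down, gripper open.
Joint ranges: [-2.71, 2.71], [-0.32, 2.16], [-1.57, 1.52], [0, 2.45], [-1.46, 4.6], [0, 2.02], [-2.83, 2.83]. Speed limits (rad/s): [1.89, 1.89, 2.57, 2.57, 3.01, 3.01, 3.01].

## Interface

Orientations are given as [roll, pitch, yaw] about the fixed x, y, z axes, in that order (R = Rz(yaw) Ry(pitch) Rx(roll)).
In Python, from bench import bot gives the robot as it stands.
- The arm moves only by the shell command python3 -m inch 'ROWS' [OPENING] [FORCE]. ROWS is JSON, a list of rows, each a list of 2 entries, a list of its own where there are three numbers: the shift along the tool's x, y, z in units of 50 mm (1.0 is 50 mm), then the turn, a rotation vector about the tool's x, y, z in units of 5 degrees (1.0 is 5 degrees). In form: [[[dx, dy, dz], [rx, ry, rz]], ...]. A call has 1 to 12 rows; each row shifts and turns the commanded pose from where the row before left it, along the tool's axes as they then stand; what a row does not reach is not made up. A row lasts 1/10 s, in which the tool goes at most 50 mm and 8.59 degrees, less where a joint would pass 70% of its speed; a pose out of reach is approached as far as the arm can. A call is refused whole if a number of a shift passes 1 or a number of a turn 1, either way. A call with a gripper value outside its range is refused whole. OPENING is the opening, from -1 (shut) to 1 (fully open), set as the call begins (- or left out, the last holds). The fingers move at their own pace and stop on an object; FORCE is the grip in N (left out, the last holds). Time passes only in rows, so rows that do not move let the fingers close. It gives the time, the measured TCP pose, the force, the opening and the grip force at its end, in the units of the state.
- bot.state(): the state, without advancing time (a new reading comes with each control period).
- bot.camera(name): name is "side" or "top" or "wrist"; returns a dict with "color" (480x640x3 uint8, red, green, blue), "mtx" (3x3 intrinsics, pixels), "rvec" (rotation vector, rad) and "tvec" (3), from world to camera coordinates, as OpenCV has them. Camera axes: x right, y down, z forward; pixel columns grow to the right and rows downward; lengths in m; the calibration is good to about 2 mm. A picture is of the moment at which its call begins. There is no depth.
- bot.finish_job(): hands the job in; it is judged then, once.
Trained networks look in a picture, given as the dict that the camera call returned (one of the last four; its "shot" number tells which), for a name from the list of things; names that differ only in an ending like _2 or _b are one class to them, and where a whole thing is asked for, a point or a joint stands for the part that bears it (a point fixed in the world has none). Each returns a list of dicts, best first, with "confidence" (0 to 1); they miss things now and then, are a little off and sometimes report something else, mostly with a low value. They report only what shows in the picture. A call takes as long as a camera call. They do not tell look-alikes from the thing itself.
- bot.cut_out(label, picture): "region" (480x640 bool, what is visible of it) and "centre" ([column, row] in pixels, amid what is visible of it).
- bot.tip_of(label, picture): "centre" ([column, row] in pixels: a listed point, or the origin of a listed thing).
The state is a dict: "time_s": time; "joint_positions": joint angles; "joint_vel": joint speeds; "tau": joint torques, N m; "tcp_pos": TCP position; "orientation": TCP orientation; "contact_force": force on the tool from outside, world axes, zero at the start; "wrist_torque": the same for the moment, N m; "opening": finger opening in m; "grip_force": force on a finger pad.
Only numpy, scipy, OpenCV 4.12 (cv2) and the standard library are available. Lean on these libraries where they do the work, as an engineer would, in place of code of your own. Each camera call takes 0.05 s, during which the arm holds its last target. There are 200 camera calls.

## Task

The square refill bottle has tipped over on the rubber mat: stand it upright in the middle of the mat, in line with and midway between the ink bottle and the glue stick, and let go of it. Then pick up its loose cap, push it straight down onto the bottle's stud until it clicks and sits fully home on the shoulder, and keep pressing firmly: finish while still gripping the cap and pressing it down. Leave the things around it where they are.

Things in the scene. Friction and masses are not known exactly. Their poses are not given: they have to be found in the camera images.
- mat: Thin black rubber mat, the lane the bottles stand in: 130 (its x) x 310 (its y) x 3 mm, fixed on the desk at z = 0, with a 10 mm high stop along each short end. Origin at the centre of its underside; its long axis y is the line of the row. The bottle's place is the mat's centre.
- bottle: White refill bottle, 0.3 kg: square body 44 x 44 x 66 mm, then a flat round shoulder of 41 mm diameter, 70 mm above the base, then a stud. Origin at the centre of the base, z from base to stud. It starts lying on a side on the mat, z level and away from the robot (0.1 rad right to 0.4 left of +x); its two upright faces, 44 mm apart, can be gripped. Standing, its base is at z = 3 mm.
- stud_tip (a point): Centre of the tip of the bottle's stud, 88 mm above the base. The stud has 20 mm diameter and stands 18 mm above the shoulder, its last 6 mm tapering to 12 mm. Four sprung beads of 8 mm diameter stand 3.2 mm out of its side, 6.6 mm above the shoulder
- shoulder (a point): Centre of the top of the bottle's shoulder, where the foot of the stud is, 70 mm above the base on the bottle's axis; the cap's rim rests here when home.
- cap: Grey round snap cap, 37 mm diameter over its ribs, 28 mm high, 30 g, standing on the desk with its open mouth down. Origin at the centre of the mouth's rim, z towards its closed top. Inside the mouth a round lip leaves an opening of 22 mm diameter, so the stud fits with about 1 mm to spare all round; the cavity is 23 mm deep.
- cap_top (a point): Centre of the cap's closed top, 28 mm above its rim. Going on, the cap meets the beads when its rim is about 9 mm above the shoulder, needs roughly 10 to 20 N to pass them, clicks through about 5 mm above the shoulder and then moves freely down to rest on the shoulder
- ink_bottle: Dark ink bottle, 47 mm diameter, 56 mm high, standing on the mat about 110 mm to one side of the mat's centre (which side varies). Origin at the centre of its base. To be left standing.
- glue_stick: Glue stick, 27 mm diameter, 94 mm high, standing on the mat about 110 mm to the other side. Origin at the centre of its base. To be left standing.
- pink_eraser: Rubber eraser, 48 x 22 x 12 mm, lying on the desk in front of the mat. Origin at the centre of its underside. A bystander. (Fixed at the right: tape dispenser, mug, and a desk lamp: base at x = 0.57, y = -0.05, arm rising to an elbow at x = 0.42, y = -0.14, z = 0.36, head at x = 0.68, y = 0, z = 0.4 to 0.5: pass over the elbow or well in front of it.)
Things that resemble listed ones, but are neither listed nor needed, are in the scene too. There is more than one size of the bottle; the job needs the middle-sized.

How it is judged:
By the outcome, as a careful person would: the job done as asked, in the order asked, and still so for the second after the job is handed in, while the arm keeps its last pose, push and grip.
It also fails if it takes over 67 s, if anything falls off the work surface, if the arm or the gripper's body presses on something with over 40 N, if the wrist force passes 120 N, or if a joint passes its speed limit or range.

## Working session

There is one attempt and no reset: what is moved stays moved. The work goes in short steps, Python scripts to look and compute and a shell command to move; the robot and the scene stay as the last step left them, time stands still between calls to the robot, and variables do not carry over. Pictures are saved under pics/ and viewed, at most 11 in all, crops included, and the job is handed in when it is done.

```bash
mkdir -p pics
cat > h.py <<'E'
import numpy as np,cv2
from bench import bot
from scipy.spatial.transform import Rotation as Ro
def ray(p,px):
    R=cv2.Rodrigues(np.array(p["rvec"],float))[0];t=np.array(p["tvec"],float).ravel()
    n=cv2.undistortPoints(np.array([[px]],float),np.array(p["mtx"],float),None)[0,0]
    return -R.T@t, R.T@np.array([n[0],n[1],1])
def atz(p,px,z):
    c,d=ray(p,px); return c+d*(z-c[2])/d[2]
def tri(obs):
    A=np.zeros((3,3));b=np.zeros(3)
    for p,px in obs:
        c,d=ray(p,px);d=d/np.linalg.norm(d);M=np.eye(3)-np.outer(d,d);A+=M;b+=M@c
    return np.linalg.solve(A,b)
def proj(p,X):
    return cv2.projectPoints(np.array([X],float),np.array(p["rvec"],float),np.array(p["tvec"],float),np.array(p["mtx"],float),None)[0].reshape(-1,2)
def save(p,n,crop=None,s=1):
    im=p["color"][:,:,::-1]
    if crop: im=im[crop[1]:crop[3],crop[0]:crop[2]]
    cv2.imwrite("pics/"+n,cv2.resize(im,None,fx=s,fy=s,interpolation=cv2.INTER_CUBIC))
E
python3 - <<'E'
from h import *
np.set_printoptions(precision=3,suppress=True)
s=bot.state();print(s["time_s"],s["tcp_pos"],s["orientation"],s["opening"])
for n in("top","side"):
    p=bot.camera(n);save(p,n+"0.png");print(n,ray(p,[320,240])[0])
    for l in("mat","bottle","stud_tip","shoulder","cap","cap_top","ink_bottle","glue_stick","pink_eraser"):
        z={"cap_top":.028,"mat":0,"ink_bottle":.003,"glue_stick":.003,"stud_tip":.025,"shoulder":.025,"bottle":.025}.get(l,0)
        print(l,[(np.round(r["centre"]),round(r["confidence"],2),atz(p,r["centre"],z)[:2]) for r in bot.tip_of(l,p)][:5])
E
```

```text
0.0 [0.259 0.513 0.231] [-3.141  0.     2.675] 0.0852567743384105
top [0.358 0.283 0.889]
mat [(array([348., 198.]), 0.71, array([0.525, 0.212]))]
bottle [(array([336., 329.]), 0.84, array([0.297, 0.241])), (array([369., 275.]), 0.72, array([0.386, 0.181])), (array([225., 246.]), 0.63, array([0.441, 0.427])), (array([360., 215.]), 0.61, array([0.489, 0.194]))]
stud_tip [(array([351., 168.]), 0.84, array([0.573, 0.207]))]
shoulder [(array([353., 376.]), 0.81, array([0.219, 0.213])), (array([214., 275.]), 0.72, array([0.391, 0.445])), (array([350., 177.]), 0.69, array([0.557, 0.21 ]))]
cap [(array([365., 272.]), 0.86, array([0.392, 0.185]))]
cap_top [(array([369., 275.]), 0.89, array([0.385, 0.182]))]
ink_bottle [(array([289., 209.]), 0.89, array([0.507, 0.317]))]
glue_stick [(array([412., 189.]), 0.88, array([0.539, 0.098]))]
pink_eraser [(array([312., 279.]), 0.86, array([0.381, 0.279]))]
side [ 0.167 -0.482  0.566]
mat [(array([386., 267.]), 0.95, array([0.531, 0.214]))]
bottle [(array([292., 200.]), 0.94, array([0.44, 0.42])), (array([417., 254.]), 0.66, array([0.576, 0.201])), (array([368., 270.]), 0.61, array([0.487, 0.186])), (array([236., 272.]), 0.57, array([0.298, 0.24 ]))]
stud_tip [(array([167., 297.]), 0.96, array([0.193, 0.213])), (array([260., 204.]), 0.76, array([0.381, 0.424])), (array([418., 253.]), 0.65, array([0.579, 0.204]))]
shoulder [(array([402., 254.]), 0.65, array([0.554, 0.207])), (array([183., 290.]), 0.59, array([0.216, 0.222])), (array([263., 200.]), 0.58, array([0.39 , 0.438]))]
cap [(array([308., 296.]), 0.64, array([0.392, 0.184]))]
cap_top [(array([306., 284.]), 0.57, array([0.387, 0.178]))]
ink_bottle [(array([348., 234.]), 0.58, array([0.509, 0.319]))]
glue_stick [(array([425., 311.]), 0.9, array([0.538, 0.096]))]
pink_eraser [(array([284., 260.]), 0.71, array([0.383, 0.281]))]
```

View pics/top0.png

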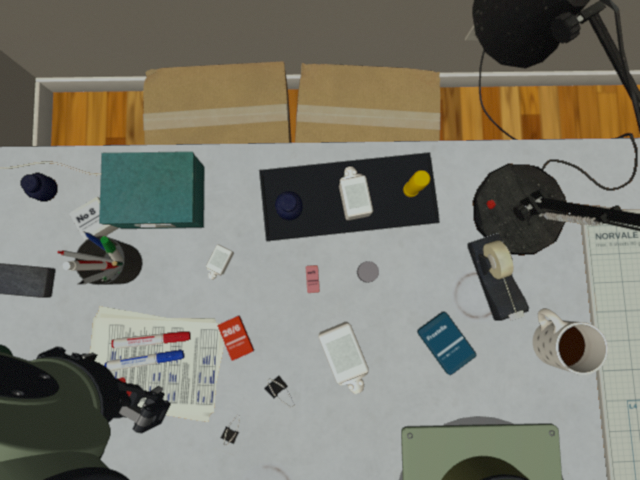

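View pics/side0.png

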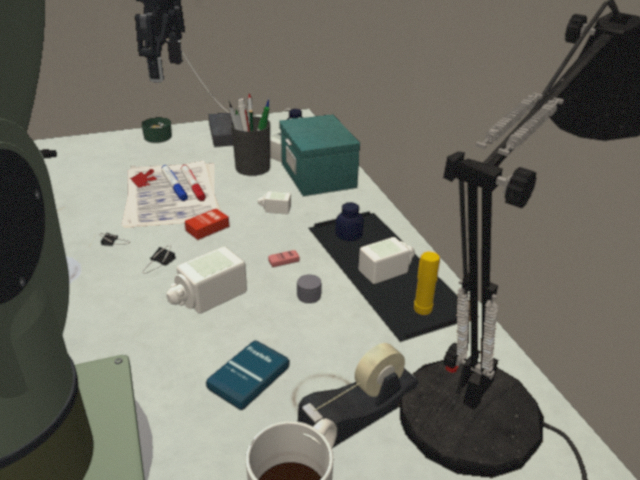

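Three bottle-like things show in top0: a large one at (345,355), a small one at (219,262), and a middle-sized one at (355,193) lying on the mat. The last fits, being on the mat and of middle size. The cap is the grey disc at (367,272), ink is at (289,206), and glue is at (416,184). Next I'll refine the poses by silhouette fitting and confirm the choice with a crop.

```bash
cat >> h.py <<'E'
from scipy.optimize import minimize
def cyl(r,z0,z1,n=24):
    a=np.linspace(0,2*np.pi,n,endpoint=False);return [(r*np.cos(t),r*np.sin(t),z) for t in a for z in(z0,z1)]
def box(x,y,z0,z1): return [(i*x,j*y,z) for i in(-.5,.5) for j in(-.5,.5) for z in(z0,z1)]
B=[box(.044,.044,0,.066),cyl(.0205,.066,.070),cyl(.010,.070,.082),cyl(.006,.082,.088)]
LYING=Ro.from_euler("y",90,degrees=True).as_matrix()
SH={"bottle":B,"ink_bottle":[cyl(.0235,0,.056)],"glue_stick":[cyl(.0135,0,.094)],"cap":[cyl(.0185,0,.028)],"mat":[box(.13,.31,0,.003)],"pink_eraser":[box(.048,.022,0,.012)]}
def mask(p,parts,x,y,yaw,z,R0):
    m=np.zeros((480*4,640*4),np.uint8);R=Ro.from_euler("z",yaw).as_matrix()@R0
    for q in parts:
        u=proj(p,np.array(q)@R.T+[x,y,z]); cv2.fillConvexPoly(m,cv2.convexHull((u*4+1.5).astype(np.float32)).astype(np.int32),1)
    return m>0
def fit(label,pics,g,z,yaw=True,R0=np.eye(3),near=None):
    obs=[]
    for p in pics:
        c=[r for r in bot.cut_out(label,p)]
        e=proj(p,[g[0],g[1],z+.02])[0]
        c=[r for r in c if np.hypot(*(np.array(r["centre"])-e))<40]
        if c: obs.append((p,cv2.resize(c[0]["region"].astype(np.uint8),None,fx=4,fy=4,interpolation=cv2.INTER_NEAREST)>0))
    def cost(v):
        s=0
        for p,r in obs:
            m=mask(p,SH[label],v[0]/100,v[1]/100,v[2]/5 if yaw else 0,z,R0); s+=1-(m&r).sum()/(m|r).sum()
        return s
    v0=np.array([g[0]*100,g[1]*100,g[2]*5]);
    o=minimize(cost,v0,method="Nelder-Mead",options=dict(initial_simplex=[v0,v0+[.8,0,0],v0+[0,.8,0],v0+[0,0,.6]],maxiter=120))
    return o.x[0]/100,o.x[1]/100,o.x[2]/5,o.fun/max(len(obs),1),len(obs)
E
python3 - <<'E'
from h import *
t=bot.camera("top");s=bot.camera("side");save(t,"crop1.png",(180,120,460,400),2)
for l,g,z,yw,R0 in(("mat",(.528,.213,.14),0,1,np.eye(3)),("bottle",(.488,.19,.17),.025,1,LYING),("ink_bottle",(.508,.318,0),.003,0,np.eye(3)),("glue_stick",(.5385,.097,0),.003,0,np.eye(3)),("cap",(.392,.184,0),0,0,np.eye(3))):
    for ps in([t,s],[t],[s]): print(l,np.round(fit(l,ps,g,z,yw,R0),4))
E
```

```text
mat [0.5272 0.2113 0.0912 0.2906 2.    ]
mat [0.5277 0.2107 0.0886 0.2105 1.    ]
mat [0.5264 0.2124 0.0942 0.3657 1.    ]
bottle [0.4875 0.1961 0.165  0.0956 2.    ]
bottle [0.487  0.1961 0.1579 0.0642 1.    ]
bottle [0.4904 0.1931 0.2795 0.1116 1.    ]
ink_bottle [0.5073 0.3165 0.0195 0.1912 2.    ]
ink_bottle [0.5052 0.3155 0.0769 0.1531 1.    ]
ink_bottle [ 5.082e-01  3.183e-01 -4.000e-04  2.255e-01  1.000e+00]
glue_stick [0.5369 0.101  0.0182 0.1091 2.    ]
glue_stick [0.5366 0.1016 0.0075 0.0923 1.    ]
glue_stick [ 0.5372  0.1015 -0.0359  0.1247  1.    ]
cap [0.392  0.1823 0.0492 0.0959 2.    ]
cap [0.393  0.1818 0.0237 0.085  1.    ]
cap [0.3914 0.1831 0.0034 0.0776 1.    ]
```

View pics/crop1.png

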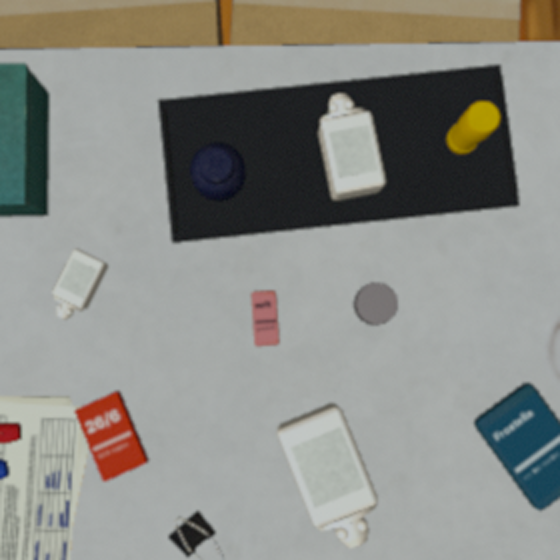

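The crop confirms it: the middle bottle lies on the mat with its stud pointing away, its body around (350,155) in the crop. I'll plan a grasp tilted 30° back, so that after the 90° turn the tool still points 30° below horizontal.

```bash
cat > plan.py <<'E'
from h import *
np.set_printoptions(precision=3,suppress=True)
def down(yaw,tilt=0): # tilt>0: fingers point back (to -axis); axis direction = yaw-pi
    a=yaw-np.pi; y=np.array([-np.sin(a),np.cos(a),0]); ax=np.array([np.cos(a),np.sin(a),0])
    z=-ax*np.sin(tilt)-np.array([0,0,1])*np.cos(tilt); return np.c_[np.cross(y,z),y,z]
def cur():
    s=bot.state();return s,np.array(s["tcp_pos"]),Ro.from_euler("xyz",s["orientation"]).as_matrix()
def go(pos=None,R=None):
    s,p,R0=cur()
    print("t",s["time_s"],"p",p,"rpy",np.array(s["orientation"]),"F",np.array(s["contact_force"]),"open",round(s["opening"],4),"grip",round(s["grip_force"],1)); print("q",np.array(s["joint_positions"]))
    if pos is not None: print("shift now ",R0.T@(pos-p)/.05)
    if R is not None:
        print("turn",np.degrees(Ro.from_matrix(R0.T@R).as_rotvec())/5)
        if pos is not None: print("shift after turn",R.T@(pos-p)/.05)
E
python3 - <<'E'
from plan import *
R=down(np.pi+.165,np.radians(30)); gp=np.array([.527,.2026,.028])
go(gp+[0.03,0,.17],R); print(R)
E
```

```text
t 2.1 p [0.259 0.513 0.231] rpy [-3.141 -0.     2.675] F [-0.109  0.048  0.359] open 0.0854 grip 0.0
q [-1.146  0.706 -0.028  1.485  0.022  0.951 -0.075]
shift now  [-8.125 -2.867  0.666]
turn [ 1.893  5.797 -7.072]
shift after turn [-4.544 -7.112 -1.855]
[[-0.854 -0.164 -0.493]
 [-0.142  0.986 -0.082]
 [ 0.5    0.    -0.866]]
```

```bash
python3 -m inch '[[[-0.68,-0.24,0.055],[0,0,0]],[[-0.68,-0.24,0.055],[0,0,0]],[[-0.68,-0.24,0.055],[0,0,0]],[[-0.68,-0.24,0.055],[0,0,0]],[[-0.68,-0.24,0.055],[0,0,0]],[[-0.68,-0.24,0.055],[0,0,0]],[[-0.68,-0.24,0.055],[0,0,0]],[[-0.68,-0.24,0.055],[0,0,0]],[[-0.68,-0.24,0.055],[0,0,0]],[[-0.68,-0.24,0.055],[0,0,0]],[[-0.68,-0.24,0.055],[0,0,0]],[[-0.68,-0.24,0.055],[0,0,0]]]' 1
python3 -m inch '[[[0,0,0],[0.19,0.58,-0.71]],[[0,0,0],[0.19,0.58,-0.71]],[[0,0,0],[0.19,0.58,-0.71]],[[0,0,0],[0.19,0.58,-0.71]],[[0,0,0],[0.19,0.58,-0.71]],[[0,0,0],[0.19,0.58,-0.71]],[[0,0,0],[0.19,0.58,-0.71]],[[0,0,0],[0.19,0.58,-0.71]],[[0,0,0],[0.19,0.58,-0.71]],[[0,0,0],[0.19,0.58,-0.71]],[[0,0,0],[0,0,0]]]'
python3 - <<'E'
from plan import *
R=down(np.pi+.165,np.radians(30)); gp=np.array([.527,.2026,.028])
go(gp-.10*R[:,2],R)
E
```

```text
time_s: 3.3
tcp_pos: [0.5592, 0.2, 0.1982]
orientation: [3.142, 0.0, 2.675]
contact_force: [-0.3, -0.7, -0.3]
opening: 0.0855
grip_force: 0.0
time_s: 4.4
tcp_pos: [0.5581, 0.2016, 0.1968]
orientation: [3.141, -0.527, -2.972]
contact_force: [-0.3, -0.0, -0.6]
opening: 0.0855
grip_force: 0.0
t 4.4 p [0.558 0.202 0.197] rpy [ 3.141 -0.527 -2.972] F [-0.268 -0.013 -0.629] open 0.0855 grip 0.0
q [-0.272  1.118 -0.309  0.729  0.124  1.826  1.256]
shift now  [-1.164  0.12   1.225]
turn [-0.017 -0.038  0.042]
shift after turn [-1.159  0.123  1.229]
```

```bash
python3 -m inch '[[[-0.39,0.04,0.41],[0,0,0]],[[-0.39,0.04,0.41],[0,0,0]],[[-0.39,0.04,0.41],[0,0,0]],[[0,0,0],[0,0,0]]]'
python3 - <<'E'
from plan import *
R=down(np.pi+.165,np.radians(30)); gp=np.array([.527,.2026,.028])
go(gp+.025*R[:,2],R)
save(bot.camera("wrist"),"w1.png")
E
```

```text
time_s: 4.8
tcp_pos: [0.576, 0.2103, 0.1129]
orientation: [-3.14, -0.527, -2.976]
contact_force: [-1.4, 0.0, 0.4]
opening: 0.0853
grip_force: 0.0
t 4.8 p [0.576 0.21  0.113] rpy [-3.14  -0.527 -2.976] F [-1.437  0.042  0.419] open 0.0853 grip 0.0
q [-0.284  1.249 -0.301  0.67   0.144  1.754  1.269]
shift now  [0.002 0.012 2.465]
turn [-0.019 -0.039  0.007]
shift after turn [0.01  0.008 2.465]
```

View pics/w1.png

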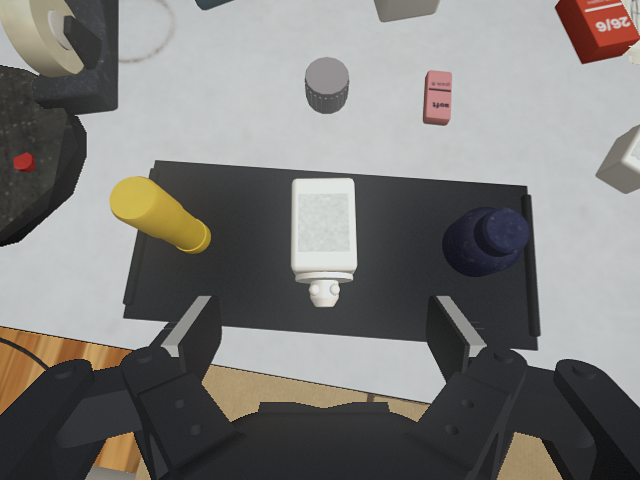

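The wrist view shows the bottle upright in the frame, centred at column 324 midway between the pads (213 and 437). I'll descend and grip.

```bash
python3 -m inch '[[[0,0,0.41],[0,0,0]],[[0,0,0.41],[0,0,0]],[[0,0,0.41],[0,0,0]],[[0,0,0.41],[0,0,0]],[[0,0,0.41],[0,0,0]],[[0,0,0.41],[0,0,0]],[[0,0,0],[0,0,0]]]'
python3 -m inch '[[[0,0,0],[0,0,0]],[[0,0,0],[0,0,0]],[[0,0,0],[0,0,0]],[[0,0,0],[0,0,0]],[[0,0,0],[0,0,0]],[[0,0,0],[0,0,0]],[[0,0,0],[0,0,0]],[[0,0,0],[0,0,0]]]' -1 60
```

```text
time_s: 5.55
tcp_pos: [0.5154, 0.1999, 0.0098]
orientation: [-3.141, -0.524, -2.975]
contact_force: [0.1, 0.0, 0.0]
opening: 0.0853
grip_force: 0.0
time_s: 6.35
tcp_pos: [0.517, 0.2004, 0.0104]
orientation: [3.141, -0.522, -2.974]
contact_force: [2.4, -0.2, 9.6]
opening: 0.0436
grip_force: 61.7
```

```bash
python3 -m inch '[[[0.1,0,-0.18],[0,0,0]],[[0.2,0,-0.35],[0,0,0]],[[0.2,0,-0.35],[0,0,0]],[[0.2,0,-0.35],[0,0,0]],[[0.1,0,-0.18],[0,0,0]],[[0,0,0],[0,0,0]]]'
python3 -m inch '[[[0,0,0],[0,-0.8,0]],[[0,0,0],[0,-0.8,0]],[[0,0,0],[0,-0.8,0]],[[0,0,0],[0,-0.8,0]],[[0,0,0],[0,-0.8,0]],[[0,0,0],[0,-0.8,0]],[[0,0,0],[0,-0.8,0]]]'
python3 -c "
from plan import *
go()"
```

```text
time_s: 6.95
tcp_pos: [0.5175, 0.2006, 0.0922]
orientation: [3.141, -0.521, -2.974]
contact_force: [0.1, -0.4, -3.7]
opening: 0.0431
grip_force: 61.5
time_s: 7.65
tcp_pos: [0.5165, 0.2002, 0.0901]
orientation: [3.141, -0.033, -2.974]
contact_force: [1.0, 0.6, -3.7]
opening: 0.0433
grip_force: 61.5
t 7.65 p [0.516 0.2   0.09 ] rpy [ 3.141 -0.033 -2.974] F [ 0.977  0.593 -3.727] open 0.0433 grip 61.5
q [-0.301  0.893 -0.236  1.669  0.291  0.646  1.046]
```

```bash
python3 -m inch '[[[0,0,0],[0,-0.6,0]],[[0,0,0],[0,-0.6,0]],[[0,0,0],[0,-0.6,0]],[[0,0,0],[0,-0.6,0]],[[0,0,0],[0,-0.6,0]],[[0,0,0],[0,-0.6,0]],[[0,0,0],[0,-0.6,0]],[[0,0,0],[0,-0.6,0]],[[0,0,0],[0,0,0]]]'
python3 -c "
from plan import *
go()"
```

```text
time_s: 8.55
tcp_pos: [0.5337, 0.2103, 0.109]
orientation: [-3.132, 0.346, -2.973]
contact_force: [-0.2, -0.3, -3.4]
opening: 0.0436
grip_force: 62.2
t 8.55 p [0.534 0.21  0.109] rpy [-3.132  0.346 -2.973] F [-0.229 -0.3   -3.395] open 0.0436 grip 62.2
q [-0.584  0.816  0.161  2.004  0.35   0.001  0.895]
```

The wrist is at its straight singularity (q6≈0). I'll back up, swing the tool sideways to send q5 around, and then continue.

```bash
python3 -m inch '[[[0,0,0],[0,0.8,0]],[[0,0,0],[0,0.8,0]],[[0,0,0],[0,0.8,0]],[[0,0,0],[0,0.8,0]],[[0,0,0],[0,0,0]]]'
python3 -c "
from plan import *
go()"
python3 -m inch '[[[0,0,0],[0.8,0,0]],[[0,0,0],[0.8,0,0]],[[0,0,0],[0.8,0,0]],[[0,0,0],[0.8,0,0]],[[0,0,0],[0,0,0]]]'
python3 -c "
from plan import *
go()"
```

```text
time_s: 9.05
tcp_pos: [0.5345, 0.2083, 0.108]
orientation: [-3.133, 0.064, -2.979]
contact_force: [-0.0, -1.1, -3.4]
opening: 0.0435
grip_force: 62.4
t 9.05 p [0.534 0.208 0.108] rpy [-3.133  0.064 -2.979] F [-0.031 -1.113 -3.395] open 0.0435 grip 62.4
q [-0.349  0.852 -0.178  1.694  0.304  0.565  1.016]
time_s: 9.55
tcp_pos: [0.5324, 0.2114, 0.1076]
orientation: [-2.852, 0.066, -2.973]
contact_force: [0.4, -0.0, -3.3]
opening: 0.0435
grip_force: 62.7
t 9.55 p [0.532 0.211 0.108] rpy [-2.852  0.066 -2.973] F [ 0.358 -0.029 -3.29 ] open 0.0435 grip 62.7
q [-0.612  0.9    0.045  1.615  0.391  0.725  0.84 ]
```

```bash
python3 -m inch '[[[0,0,0],[0.9,0,0]],[[0,0,0],[0.9,0,0]],[[0,0,0],[0.9,0,0]],[[0,0,0],[0.9,0,0]],[[0,0,0],[0,0,0]]]'
python3 -c "
from plan import *
go()"
python3 -m inch '[[[0,0,0],[0,-0.7,0]],[[0,0,0],[0,-0.7,0]],[[0,0,0],[0,-0.7,0]],[[0,0,0],[0,-0.7,0]],[[0,0,0],[0,-0.7,0]],[[0,0,0],[0,0,0]]]'
python3 -c "
from plan import *
go()"
```

```text
time_s: 10.05
tcp_pos: [0.5327, 0.2104, 0.1069]
orientation: [-2.54, 0.064, -2.974]
contact_force: [-0.1, 1.2, -4.3]
opening: 0.0433
grip_force: 62.9
t 10.05 p [0.533 0.21  0.107] rpy [-2.54   0.064 -2.974] F [-0.064  1.205 -4.289] open 0.0433 grip 62.9
q [-0.808  1.021  0.204  1.482  0.461  0.963  0.714]
time_s: 10.65
tcp_pos: [0.5323, 0.2087, 0.1081]
orientation: [-2.508, 0.314, -2.796]
contact_force: [-0.1, 0.5, -3.4]
opening: 0.0433
grip_force: 63.0
t 10.65 p [0.532 0.209 0.108] rpy [-2.508  0.314 -2.796] F [-0.128  0.505 -3.426] open 0.0433 grip 63.0
q [-1.022  1.015  0.46   1.817  0.719  0.483  0.387]
```

```bash
python3 -m inch '[[[0,0,0],[0,-0.7,0]],[[0,0,0],[0,-0.7,0]],[[0,0,0],[0,-0.7,0]],[[0,0,0],[0,-0.7,0]],[[0,0,0],[0,-0.7,0]],[[0,0,0],[0,-0.7,0]],[[0,0,0],[0,0,0]]]'
python3 -c "
from plan import *
go(None,down(np.pi+.165,np.radians(-60)))"
```

```text
time_s: 11.35
tcp_pos: [0.5447, 0.247, 0.1226]
orientation: [-2.379, 0.558, -2.577]
contact_force: [0.6, -0.3, -3.8]
opening: 0.0431
grip_force: 65.0
t 11.35 p [0.545 0.247 0.123] rpy [-2.379  0.558 -2.577] F [ 0.608 -0.322 -3.77 ] open 0.0431 grip 65.0
q [-1.349  1.258  0.972  1.977  0.876  0.001  0.05 ]
turn [-5.181 -3.959  5.064]
```

```bash
cat > kin.py <<'E'
import numpy as np, itertools
from scipy.optimize import least_squares
from scipy.spatial.transform import Rotation as Ro
D=[([-1.146,.706,-.028,1.485,.022,.951,-.075],[.259,.513,.231],[-3.141,0,2.675]),
([-.272,1.118,-.309,.729,.124,1.826,1.256],[.558,.202,.197],[3.141,-.527,-2.972]),
([-.284,1.249,-.301,.67,.144,1.754,1.269],[.576,.2103,.1129],[-3.14,-.527,-2.976]),
([-.301,.893,-.236,1.669,.291,.646,1.046],[.5165,.2002,.0901],[3.141,-.033,-2.974]),
([-.584,.816,.161,2.004,.35,.001,.895],[.5337,.2103,.109],[-3.132,.346,-2.973]),
([-.349,.852,-.178,1.694,.304,.565,1.016],[.5345,.2083,.108],[-3.133,.064,-2.979]),
([-.612,.9,.045,1.615,.391,.725,.84],[.5324,.2114,.1076],[-2.852,.066,-2.973]),
([-.808,1.021,.204,1.482,.461,.963,.714],[.5327,.2104,.1069],[-2.54,.064,-2.974]),
([-1.022,1.015,.46,1.817,.719,.483,.387],[.5323,.2087,.1081],[-2.508,.314,-2.796]),
([-1.349,1.258,.972,1.977,.876,.001,.05],[.5447,.247,.1226],[-2.379,.558,-2.577])]
def rz(a):c,s=np.cos(a),np.sin(a);return np.array([[c,-s,0],[s,c,0],[0,0,1]])
def ry(a):c,s=np.cos(a),np.sin(a);return np.array([[c,0,s],[0,1,0],[-s,0,c]])
def fk(q,P,S):
    d,a,b,c,e1,e2,e3,psi,o1=P; z=np.array([0,0,1.]);x=np.array([1.,0,0])
    R=rz(S[0]*q[0]+o1)@ry(q[1]);p=d*z+R@(a*z)
    R=R@rz(S[1]*q[2]);p=p+R@(e1*x);R=R@ry(q[3]);p=p+R@(e2*x+b*z);R=R@rz(S[2]*q[4])@ry(q[5]);p=p+R@(e3*x);R=R@rz(S[3]*q[6]+psi)
    return p+R@(c*z),R
def res(P,S):
    r=[]
    for q,p,o in D:
        pp,R=fk(q,P,S); r+=list(pp-p)+list(.3*(Ro.from_euler("xyz",o).as_matrix()-R).ravel())
    return np.array(r)
if __name__=="__main__":
    best=None
    for S in itertools.product((1,-1),repeat=4):
        for psi in(0,1.57,3.14,-1.57):
            o=least_squares(res,[.35,.4,.4,.25,0,0,0,psi,0],args=(S,))
            if best is None or o.cost<best[0]: best=(o.cost,S,o.x,np.abs(o.fun).max())
    print(best); np.save("kin.npy",np.r_[best[2],best[1]])
E
python3 kin.py
```

```text
(np.float64(0.0004972940576036093), (-1, -1, -1, -1), array([ 0.2994713 ,  0.56531388,  0.28091853,  0.32241797,  0.0072599 ,
        0.00765624,  0.02736796,  1.53880228, -0.03604371]), np.float64(0.012430934417915818))
```

```bash
cat > kin2.py <<'E'
from kin import *
S=(-1,-1,-1,-1)
def fk2(q,P):
    T=np.array(P[:21]).reshape(7,3);R=np.eye(3);p=np.zeros(3)
    A=[rz(-q[0]+P[21]),ry(q[1]),rz(-q[2]),ry(q[3]),rz(-q[4]),ry(q[5]),rz(-q[6]+P[22])]
    for i in range(7): R=R@A[i];p=p+R@T[i]
    return p,R
P0=np.zeros(23);P0[2]=.3;P0[5]=.42;P0[11]=.38;P0[20]=.3;P0[22]=1.57
def res2(P,reg=3e-3):
    r=[]
    for q,p,o in D:
        pp,R=fk2(q,P); r+=list(pp-p)+list(.3*(Ro.from_euler("xyz",o).as_matrix()-R).ravel())
    return np.array(r+list(reg*(P-P0)))
if __name__=="__main__":
    o=least_squares(res2,P0);np.save("kin2.npy",o.x);np.set_printoptions(precision=3,suppress=True)
    print(o.x[:21].reshape(7,3),o.x[21:])
    for q,p,w in D: pp,R=fk2(q,o.x);print(1e3*(pp-p),np.degrees(Ro.from_matrix(R.T@Ro.from_euler("xyz",w).as_matrix()).magnitude()))
E
python3 kin2.py
```

```text
[[ 0.    -0.005  0.313]
 [-0.    -0.005  0.471]
 [ 0.    -0.011  0.051]
 [ 0.002 -0.011  0.335]
 [-0.002 -0.001 -0.045]
 [ 0.001 -0.001  0.005]
 [-0.     0.001  0.305]] [0.    1.571]
[-0.039  0.004  0.192] 0.06932702911423717
[ 0.04  -0.245 -0.192] 0.053223159496967494
[-0.014  0.191  0.073] 0.03451238388557865
[ 0.032 -0.26   0.132] 0.06452496640924897
[ 0.062  0.116 -0.043] 0.04420507879319668
[-0.36   0.192 -0.128] 0.02389402317148269
[-0.066  0.007 -0.287] 0.02277025850039633
[ 0.316 -0.046  0.25 ] 0.060470222818351266
[-0.011  0.26  -0.079] 0.036649228500602184
[-0.018 -0.147  0.082] 0.04289206758920496
```

```bash
cat > ik.py <<'E'
from kin2 import *
P=np.load("kin2.npy"); LO=np.array([-2.71,-.32,-1.57,0,-1.46,0,-2.83]);HI=np.array([2.71,2.16,1.52,2.45,4.6,2.02,2.83])
def err(q,p,R):
    pp,RR=fk2(q,P); return np.r_[p-pp,.3*(R@RR.T-RR@R.T)[[2,0,1],[1,2,0]]/2]
def errv(q,p,R):
    pp,RR=fk2(q,P); return np.r_[p-pp,.3*Ro.from_matrix(R@RR.T).as_rotvec()]
def ik(p,R,q0):
    o=least_squares(lambda q:errv(q,p,R),np.clip(q0,LO+1e-3,HI-1e-3),bounds=(LO,HI));return o.x,np.abs(o.fun).max()
def sim(q,rows,lam=1e-3):
    q=np.array(q,float);p,R=fk2(q,P);out=[]
    for s,t in rows:
        p=p+R@(np.array(s)*.05);R=R@Ro.from_rotvec(np.radians(5)*np.array(t,float)).as_matrix()
        for _ in range(10):
            e=errv(q,p,R);J=-np.array([(errv(q+1e-5*np.eye(7)[i],p,R)-e)/1e-5 for i in range(7)]).T
            q=np.clip(q+J.T@np.linalg.solve(J@J.T+lam**2*np.eye(6),e),LO,HI)
        out.append(q);
    return q,np.abs(errv(q,p,R)).max(),out
E
python3 - <<'E'
from ik import *
from plan import down
np.set_printoptions(precision=2,suppress=True)
print(sim(D[5][0],[([0,0,0],[.8,0,0])]*4)[:2],D[6][0]);print(sim(D[7][0],[([0,0,0],[0,-.7,0])]*5)[:2],D[8][0])
rng=np.random.default_rng(0)
for yaw in(.165,.6,-.3):
    R=down(np.pi+yaw,np.radians(-60));p=np.array([.526,.211,.045])+.025*R[:,2]
    sols=[]
    for i in range(60):
        q,e=ik(p,R,rng.uniform(LO,HI))
        if e<1e-4:sols.append(q)
    sols=np.array(sols);print(yaw,len(sols))
    if len(sols):print(sols[np.argsort(sols[:,4])][::max(1,len(sols)//10)])
E
```

```text
(array([-0.6 ,  0.9 ,  0.04,  1.61,  0.39,  0.73,  0.84]), np.float64(8.326672684688674e-17)) [-0.612, 0.9, 0.045, 1.615, 0.391, 0.725, 0.84]
(array([-1.02,  1.02,  0.46,  1.81,  0.72,  0.48,  0.39]), np.float64(1.819172979574851e-17)) [-1.022, 1.015, 0.46, 1.817, 0.719, 0.483, 0.387]
0.165 28
[[-0.27  1.46 -0.66  2.42  2.67  1.91 -1.21]
 [-0.35  1.42 -0.5   2.43  2.67  1.85 -1.38]
 [-0.39  1.4  -0.42  2.43  2.68  1.81 -1.45]
 [-0.16  1.54 -0.89  2.42  2.69  2.   -0.96]
 [-0.15  1.55 -0.9   2.42  2.69  2.01 -0.95]
 [-0.15  1.55 -0.91  2.42  2.69  2.01 -0.94]
 [-0.14  1.56 -0.92  2.42  2.69  2.02 -0.92]
 [-0.53  1.38 -0.17  2.43  2.71  1.73 -1.69]
 [-0.55  1.38 -0.15  2.43  2.71  1.72 -1.72]
 [-0.58  1.38 -0.09  2.44  2.72  1.7  -1.77]
 [-0.71  1.4   0.14  2.44  2.78  1.63 -1.99]
 [-0.72  1.4   0.15  2.44  2.78  1.62 -2.01]
 [-0.87  1.47  0.44  2.44  2.87  1.56 -2.3 ]
 [-0.93  1.52  0.58  2.45  2.93  1.53 -2.44]]
0.6 32
[[ 0.29  1.72 -1.22  2.42  2.98  1.51 -0.1 ]
 [ 0.25  1.65 -1.1   2.42  3.03  1.5  -0.24]
 [ 0.14  1.52 -0.83  2.42  3.14  1.51 -0.55]
 [ 0.08  1.48 -0.71  2.42  3.19  1.52 -0.68]
 [ 0.02  1.44 -0.59  2.42  3.23  1.54 -0.81]
 [-0.09  1.4  -0.38  2.43  3.3   1.59 -1.02]
 [-0.15  1.38 -0.27  2.43  3.33  1.61 -1.13]
 [-0.2   1.38 -0.19  2.43  3.35  1.64 -1.2 ]
 [-0.24  1.38 -0.12  2.43  3.37  1.66 -1.28]
 [-0.3   1.38 -0.01  2.43  3.39  1.7  -1.38]
 [-0.71  1.62  0.81  2.44  3.44  2.02 -2.23]]
-0.3 41
[[-0.58  1.32 -0.46  2.18  2.08  1.59 -1.63]
 [-0.62  1.31 -0.38  2.18  2.08  1.53 -1.67]
 [-0.45  1.39 -0.7   2.18  2.09  1.81 -1.48]
 [-0.85  1.29  0.    2.19  2.14  1.21 -1.9 ]
 [-0.87  1.29  0.04  2.19  2.15  1.18 -1.92]
 [-0.92  1.3   0.13  2.19  2.18  1.11 -1.98]
 [-0.96  1.31  0.2   2.19  2.2   1.05 -2.04]
 [-1.05  1.34  0.36  2.2   2.28  0.93 -2.17]
 [-1.25  1.5   0.77  2.2   2.68  0.66 -2.7 ]
 [-1.37  1.71  1.14  2.2   3.32  0.62  2.83]
 [-1.41  1.87  1.37  2.2   3.66  0.73  2.41]]
```

```bash
cat > search.py <<'E'
from ik import *
from plan import down,cur
np.set_printoptions(precision=2,suppress=True)
s,_,_=cur(); q0=np.array(s["joint_positions"]); rng=np.random.default_rng(1)
def seg(qs,K=4):
    """knot orientations; fixed position"""
def run(q0,knots,pos,n):
    q=q0.copy();rows=[];log=[];segs=[]
    for Rk,pk in zip(knots,pos):
        p,R=fk2(q,P)
        # rotation then equal shift in world split over rows: use tool frame at segment middle approx exact per row
        rv=Ro.from_matrix(R.T@Rk).as_rotvec()/np.radians(5); m=int(max(np.ceil(np.abs(rv).max()/.8),n))
        rv=np.round(rv/m,2); 
        sh=np.round(R.T@((pk-p))/.05/3,2) # 3 shift rows first
        rr=([(list(sh),[0,0,0])]*3 if np.abs(sh).max()>.02 else [])+[([0,0,0],list(rv))]*m
        q,e,out=sim(q,rr);log+=out;segs.append((sh,m,rv,e,q.round(2)))
    return q,segs,np.array(log)
E
cat > s1.py <<'E'
from search import *
qA=np.array([-.808,1.021,.204,1.482,.461,.963,.714]); RA=fk2(qA,P)[1]
best=[]
hold=np.array([.52,.21,.17])
for yaw in(-.3,-.15,0,.165):
    R=down(np.pi+yaw,np.radians(-60));
    for i in range(8):
        qg,e=ik(hold,R,rng.uniform(LO,HI))
        if e>1e-4 or not 1.<qg[4]<3.4: continue
        for K in(3,4,5):
            knots=[RA]+[fk2(qA+(qg-qA)*k/K,P)[1] for k in range(1,K)]+[R]
            q,segs,log=run(q0,knots,[hold]*(K+1),4)
            er=np.abs(errv(q,hold,R)).max()
            st=np.abs(np.diff(log,axis=0)).max(0)
            best.append((er+.3*max(0,st.max()-.2),yaw,K,er,st.max(),log[6:,5].min(),len(log),segs))
best.sort(key=lambda b:b[0])
for b in best[:6]:print(b[1:7])
for s_ in best[0][7]:print(*s_)
E
python3 s1.py
```

```text
(-0.3, 3, np.float64(0.12566441998583364), np.float64(0.20946343273089169), np.float64(0.0), 29)
(-0.3, 3, np.float64(0.12581414984733127), np.float64(0.20946343273089169), np.float64(0.0), 28)
(-0.3, 3, np.float64(0.1260515866740444), np.float64(0.20946343273089169), np.float64(0.0), 29)
(-0.3, 3, np.float64(0.12649724467116022), np.float64(0.20946343273089169), np.float64(0.0), 29)
(-0.3, 3, np.float64(0.12682169207585034), np.float64(0.20946343273089169), np.float64(0.0), 28)
(-0.3, 5, np.float64(0.12858198026890758), np.float64(0.20946343273089169), np.float64(0.0), 33)
[ 0.06 -0.37 -0.21] 9 [-0.04  0.79 -0.01] 1.6653345369377348e-16 [-0.82  0.92  0.19  1.49  0.45  1.06  0.75]
[ 0.01 -0.   -0.  ] 5 [ 0.66 -0.27  0.53] 1.1102230246251565e-16 [-1.01  1.06  0.39  1.45  0.52  1.15  0.43]
[ 0. -0. -0.] 5 [-0.16 -0.79  0.62] 1.3877787807814457e-16 [-1.26  1.13  0.67  1.79  0.74  0.69 -0.13]
[ 0. -0. -0.] 7 [-0.78 -0.25  0.65] 0.12597739846153647 [-1.59  1.48  1.46  2.33  0.8   0.   -0.67]
```

```bash
cat > s2.py <<'E'
from search import *
import time
from multiprocessing import Pool
goals=[];
for yaw in(-.4,-.2,0,.165):
    R=down(np.pi+yaw,np.radians(-60))
    for h in((.52,.21,.15),(.5,.2,.2)):
        for i in range(12):
            qg,e=ik(np.array(h),R,rng.uniform(LO,HI))
            if e<1e-4: goals.append(qg)
goals=np.array(goals)
W=np.array([1,1,1,1,1.5,1,.7])
def H(q): return np.min(np.linalg.norm((goals-q)*W,axis=1))
E3=np.eye(3)
prims=[(('r',a,s),[([0,0,0],list(s*.9*E3[a]))]*6) for a in range(3) for s in(1,-1)]+[(('t',a,s),[(list(s*.4*E3[a]),[0,0,0])]*4) for a in range(3) for s in(1,-1)]
def sim3(q,rows):
    q=np.array(q);p,R=fk2(q,P);mx=0;z=9
    for s,t in rows:
        p=p+R@(np.array(s)*.05);R=R@Ro.from_rotvec(np.radians(5)*np.array(t)).as_matrix();qa=q
        for _ in range(3):
            e=errv(q,p,R);J=-np.array([(errv(q+1e-5*np.eye(7)[i],p,R)-e)/1e-5 for i in range(7)]).T
            q=np.clip(q+J.T@np.linalg.solve(J@J.T+1e-6*np.eye(6),e),LO,HI)
        mx=max(mx,np.abs(q-qa).max())
    return q,np.abs(errv(q,p,R)).max(),mx
def expand(a):
    q,seq=a;o=[]
    for n,r in prims:
        if seq and n[0]==seq[-1][0] and n[1]==seq[-1][1] and n[2]==-seq[-1][2]:continue
        qq,e,mx=sim3(q,r);p,R=fk2(qq,P)
        if e<2e-3 and mx<.2 and .13<p[2]<.32 and .4<p[0]<.62 and .08<p[1]<.34 and qq[5]>.06: o.append((H(qq),qq,seq+[n]))
    return o
if __name__=="__main__":
    print("goals",len(goals));t0=time.time()
    q1,e,_=sim3(q0,[([0,0,0],[0,.8,0])]*4+[([.2,0,-.3],[0,0,0])]*4); print(q1,e,fk2(q1,P)[0],H(q1))
    beam=[(q1,[])]
    with Pool() as pool:
        for lev in range(14):
            c=[x for l in pool.map(expand,beam) for x in l];c.sort(key=lambda x:x[0])
            new=[]
            for x in c:
                if all(np.linalg.norm(x[1]-y[0])>.12 for y in new):new.append((x[1],x[2]))
                if len(new)>=80:break
            beam=new;print(lev,round(c[0][0],2),beam[0][0],"".join(f"{'+' if n[2]>0 else '-'}{n[0]}{'xyz'[n[1]]} " for n in beam[0][1]),round(time.time()-t0),flush=True)
            if c[0][0]<.5 or time.time()-t0>300:break
E
timeout 400 python3 s2.py
```

```text
goals 30
[-1.16  0.94  0.4   1.8   0.7   0.67  0.32] 5.063160200984917e-12 [0.48 0.26 0.15] 2.284405426516349
0 2.21 [-1.11  0.82  0.46  1.93  0.78  0.6   0.35] -ty  1
1 1.84 [-1.53  1.38  0.76  1.92  1.06  0.66 -0.24] +rx -ry  2
2 1.57 [-1.53  1.25  0.81  2.1   1.25  0.62 -0.35] +rx -ty -ry  8
3 0.74 [-1.35  0.9   0.66  2.31  2.07  0.49 -0.85] +rx -ty -ry -rx  17
4 0.5 [-1.3   0.86  0.54  2.31  1.97  0.58 -1.23] +rx -ty -ry -rx +rz  26
```

```bash
python3 -m inch '[[[0,0,0],[0,0.8,0]],[[0,0,0],[0,0.8,0]],[[0,0,0],[0,0.8,0]],[[0,0,0],[0,0.8,0]],[[0.2,0,-0.3],[0,0,0]],[[0.2,0,-0.3],[0,0,0]],[[0.2,0,-0.3],[0,0,0]],[[0.2,0,-0.3],[0,0,0]],[[0,0,0],[0,0,0]]]' >/dev/null
python3 -m inch '[[[0,0,0],[0.6,0,0]],[[0,0,0],[0.6,0,0]],[[0,0,0],[0.6,0,0]],[[0,0,0],[0.6,0,0]],[[0,0,0],[0.6,0,0]],[[0,0,0],[0.6,0,0]],[[0,0,0],[0.6,0,0]],[[0,0,0],[0.6,0,0]],[[0,0,0],[0.6,0,0]]]' >/dev/null
python3 -m inch '[[[0,-0.4,0],[0,0,0]],[[0,-0.4,0],[0,0,0]],[[0,-0.4,0],[0,0,0]],[[0,-0.4,0],[0,0,0]],[[0,0,0],[0,0,0]]]' >/dev/null
python3 -c "
from plan import *
go()"
python3 - <<'E'
from s2 import *
q=q0
for n,v,m in(("ry",[0,-.6,0],9),("rx",[-.6,0,0],9),("rz",[0,0,.6],9)):
    q,e,mx=sim3(q,[([0,0,0],v)]*m);print(n,q,e,mx,fk2(q,P)[0],H(q))
E
```

```text
t 13.65 p [0.469 0.222 0.224] rpy [-1.996  0.352 -2.781] F [ 0.046  0.389 -4.202] open 0.0434 grip 64.9
q [-1.273  1.066  0.536  1.671  0.674  1.113  0.329]
ry [-1.54  1.25  0.82  2.11  1.26  0.62 -0.36] 1.7742449176516573e-10 0.12119269073381492 [0.47 0.22 0.22] 1.5681939782724554
rx [-1.35  0.89  0.65  2.32  2.06  0.51 -0.85] 1.5397514081867847e-10 0.11067548702474617 [0.47 0.22 0.22] 0.7446076578768106
rz [-1.3   0.86  0.53  2.32  1.96  0.6  -1.23] 4.836493009204728e-13 0.04418493842529725 [0.47 0.22 0.22] 0.48741222803298173
```

```bash
python3 -m inch '[[[0,0,0],[0,-0.6,0]],[[0,0,0],[0,-0.6,0]],[[0,0,0],[0,-0.6,0]],[[0,0,0],[0,-0.6,0]],[[0,0,0],[0,-0.6,0]],[[0,0,0],[0,-0.6,0]],[[0,0,0],[0,-0.6,0]],[[0,0,0],[0,-0.6,0]],[[0,0,0],[0,-0.6,0]]]' >/dev/null
python3 -m inch '[[[0,0,0],[-0.6,0,0]],[[0,0,0],[-0.6,0,0]],[[0,0,0],[-0.6,0,0]],[[0,0,0],[-0.6,0,0]],[[0,0,0],[-0.6,0,0]],[[0,0,0],[-0.6,0,0]],[[0,0,0],[-0.6,0,0]],[[0,0,0],[-0.6,0,0]],[[0,0,0],[-0.6,0,0]]]' >/dev/null
python3 -m inch '[[[0,0,0],[0,0,0.6]],[[0,0,0],[0,0,0.6]],[[0,0,0],[0,0,0.6]],[[0,0,0],[0,0,0.6]],[[0,0,0],[0,0,0.6]],[[0,0,0],[0,0,0.6]],[[0,0,0],[0,0,0.6]],[[0,0,0],[0,0,0.6]],[[0,0,0],[0,0,0.6]],[[0,0,0],[0,0,0]]]' >/dev/null
cat > s3.py <<'E'
from s2 import *
from plan import go
go()
for yaw in(-.4,-.2,0,.1,.165):
    R=down(np.pi+yaw,np.radians(-60)); p,Rc=fk2(q0,P)
    rv=Ro.from_matrix(Rc.T@R).as_rotvec()/np.radians(5);m=int(np.ceil(np.abs(rv).max()/.6));v=np.round(rv/m,2)
    q,e,mx=sim3(q0,[([0,0,0],list(v))]*m)
    g=np.array([.526,.211,.045])+.025*R[:,2]
    sh=R.T@(g+[0,0,.03]-p)/.05;q2,e2,mx2=sim3(q,[([0,0,0],[0,0,0])]+[(list(sh/8),[0,0,0])]*8+[(list(R.T@[0,0,-.1]),[0,0,0])]*6)
    print(yaw,m,v,q,e,mx,"| shift",sh,q2,e2,mx2)
E
python3 s3.py
```

```text
t 16.45 p [0.47 0.22 0.22] rpy [-2.54  0.83 -2.73] F [-0.1   0.09 -4.15] open 0.0436 grip 65.0
q [-1.3   0.86  0.53  2.32  1.96  0.6  -1.23]
-0.4 10 [ 0.08 -0.06  0.59] [-1.31  0.89  0.47  2.28  1.78  0.69 -1.63] 2.969030893491987e-12 0.04382467571133164 | shift [1.96 0.21 2.98] [-1.04  1.31  0.31  2.12  2.08  0.86 -2.02] 2.664106079679783e-13 0.07714891991084594
-0.2 8 [-0.14 -0.14  0.58] [-1.17  0.87  0.29  2.45  2.14  0.93 -1.87] 0.004287346869569386 0.08608309786619928 | shift [ 1.95 -0.02  3.  ] [-0.94  1.33  0.21  2.24  2.34  1.15 -2.09] 1.1916370644375705e-13 0.054196903978576905
0 6 [-0.51 -0.26  0.57] [-1.03  0.87  0.18  2.45  2.43  1.2  -1.96] 0.06416605188234997 0.15041222717510871 | shift [ 1.97 -0.26  2.97] [-0.86  1.28  0.17  2.11  2.55  1.26 -2.02] 5.960866759795367e-14 0.04952104574807037
0.1 7 [-0.57 -0.25  0.4 ] [-0.95  0.88  0.16  2.45  2.57  1.32 -1.96] 0.08208648792721507 0.14287587300405225 | shift [ 1.98 -0.37  2.95] [-0.81  1.26  0.15  2.06  2.67  1.32 -1.97] 4.036715475896706e-14 0.05226433085591298
0.165 8 [-0.57 -0.24  0.3 ] [-0.9   0.88  0.15  2.45  2.66  1.41 -1.95] 0.08993847023430834 0.13366095882806195 | shift [ 1.99 -0.44  2.92] [-0.77  1.25  0.15  2.02  2.74  1.35 -1.94] 3.552713678800501e-14 0.055437692278829775
```

```bash
python3 -m inch '[[[0,0,0],[0.08,-0.06,0.59]],[[0,0,0],[0.08,-0.06,0.59]],[[0,0,0],[0.08,-0.06,0.59]],[[0,0,0],[0.08,-0.06,0.59]],[[0,0,0],[0.08,-0.06,0.59]],[[0,0,0],[0.08,-0.06,0.59]],[[0,0,0],[0.08,-0.06,0.59]],[[0,0,0],[0.08,-0.06,0.59]],[[0,0,0],[0.08,-0.06,0.59]],[[0,0,0],[0.08,-0.06,0.59]],[[0,0,0],[0,0,0]]]' >/dev/null
python3 -m inch '[[[0.24,0.03,0.37],[0,0,0]],[[0.24,0.03,0.37],[0,0,0]],[[0.24,0.03,0.37],[0,0,0]],[[0.24,0.03,0.37],[0,0,0]],[[0.24,0.03,0.37],[0,0,0]],[[0.24,0.03,0.37],[0,0,0]],[[0,0,0],[0,0,0]]]' >/dev/null
python3 s3.py
python3 -c "
from h import *
p=bot.camera('side');save(p,'side2.png',(280,140,520,360),2.5)"
```

```text
t 18.25 p [0.53 0.21 0.1 ] rpy [-3.13  1.05  2.74] F [-0.42  0.04 -3.83] open 0.0434 grip 64.7
q [-1.1   1.16  0.35  2.2   2.03  0.81 -1.93]
-0.4 1 [-0.06 -0.02  0.02] [-1.1   1.16  0.35  2.21  2.04  0.82 -1.94] 1.0645939624072318e-13 0.01219399846634217 | shift [0.51 0.06 0.74] [-1.04  1.31  0.31  2.12  2.08  0.87 -2.02] 2.6004975552104113e-13 0.011001132786315981
-0.2 4 [-0.51 -0.01 -0.28] [-1.01  1.19  0.28  2.37  2.36  1.08 -2.11] 1.0071626936850091e-10 0.09248699546806893 | shift [0.51 0.07 0.75] [-0.96  1.34  0.26  2.26  2.37  1.12 -2.15] 1.2631142554423265e-13 0.011494134564987935
0 7 [-0.58 -0.   -0.32] [-0.89  1.24  0.27  2.45  2.63  1.37 -2.17] 0.01939613049471345 0.10518429750970881 | shift [0.5  0.07 0.76] [-0.87  1.37  0.26  2.31  2.62  1.37 -2.17] 7.289572370866441e-14 0.013630467628963583
0.1 9 [-0.56 -0.   -0.32] [-0.84  1.26  0.29  2.45  2.77  1.52 -2.15] 0.03447153172885381 0.10182088997531569 | shift [0.5  0.08 0.77] [-0.82  1.39  0.27  2.29  2.74  1.48 -2.14] 4.9488926635116847e-14 0.015170347362384096
0.165 10 [-0.57 -0.   -0.32] [-0.79  1.28  0.31  2.45  2.86  1.61 -2.13] 0.04201154656192152 0.10350372696823129 | shift [0.49 0.08 0.77] [-0.79  1.4   0.29  2.28  2.83  1.55 -2.12] 4.4853010194856324e-14 0.01599715848877903
```

View pics/side2.png

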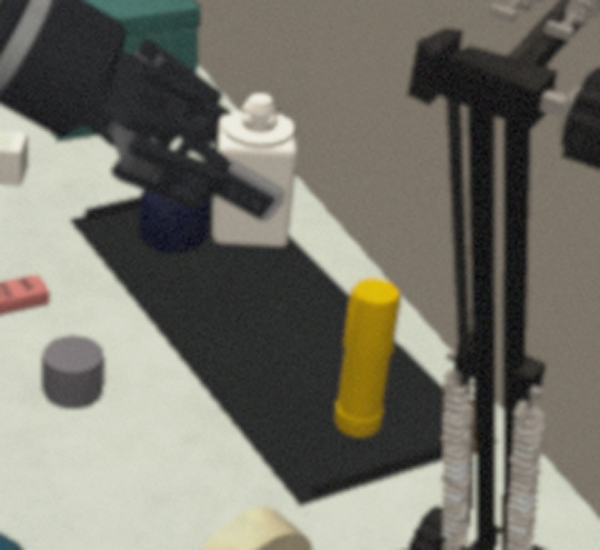

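Side view: the bottle is held upright around crop (255,170), clear of the ink bottle behind and the glue stick at (365,360). I'll work out the move to the mat's centre.

```bash
cat > s4.py <<'E'
from s2 import *
from plan import go
import sys
np.set_printoptions(precision=3,suppress=True)
Rg=Ro.from_euler("xyz",[3.141,-.522,-2.974]).as_matrix();pg=np.array([.517,.2004,.0104])
bt=Rg.T@(np.array([.4875,.196,.025])-pg);bt[1]=0;zt=Rg.T@[np.cos(.168),np.sin(.168),0]
go();s,p,R=cur();print("base",p+R@bt,"axis",R@zt)
tgt=np.array([.526,.211,.003+float(sys.argv[1])])
sh=R.T@(tgt-p-R@bt)/.05;print("shift",sh)
q,e,mx=sim3(q0,[(list(sh/6),[0,0,0])]*6);print(q,e)
yt=.09; Rt=Ro.from_euler("z",yt+.4).as_matrix()@R if len(sys.argv)>2 else R
a=R@zt;fixR=Ro.align_vectors([[0,0,1]],[R@zt])[0].as_matrix()  # upright correction
Rt=fixR@Rt;rv=Ro.from_matrix(R.T@Rt).as_rotvec()/np.radians(5);p2=tgt-Rt@bt;print("turn",rv,"then shift",Rt.T@(p2-p)/.05)
m=int(np.ceil(np.abs(rv).max()/.5));q,e,mx=sim3(q,[([0,0,0],list(rv/m))]*m);print(m,q,e,mx)
E
python3 s4.py .012 y
```

```text
t 18.3 p [0.528 0.206 0.103] rpy [-3.135  1.046  2.743] F [-0.93   0.492 -1.797] open 0.0437 grip 64.7
q [-1.101  1.159  0.35   2.202  2.03   0.806 -1.926]
base [0.514 0.212 0.074] axis [0.004 0.003 1.   ]
shift [0.906 0.076 0.779]
[-1.065  1.284  0.315  2.138  2.058  0.848 -1.997] 1.415014775807748e-12
turn [-4.88  -0.059 -2.776] then shift [0.888 0.097 0.808]
10 [-0.848  1.408  0.307  2.45   2.738  1.529 -2.218] 0.006099310826597981 0.08475672941398038
```

```bash
python3 -m inch '[[[0.15,0.01,0.13],[0,0,0]],[[0.15,0.01,0.13],[0,0,0]],[[0.15,0.01,0.13],[0,0,0]],[[0.15,0.01,0.13],[0,0,0]],[[0.15,0.01,0.13],[0,0,0]],[[0.15,0.01,0.13],[0,0,0]],[[0,0,0],[0,0,0]]]' 
python3 -m inch '[[[0,0,0],[-0.43,0,-0.25]],[[0,0,0],[-0.43,0,-0.25]],[[0,0,0],[-0.43,0,-0.25]],[[0,0,0],[-0.43,0,-0.25]],[[0,0,0],[-0.43,0,-0.25]],[[0,0,0],[-0.43,0,-0.25]],[[0,0,0],[-0.43,0,-0.25]],[[0,0,0],[-0.43,0,-0.25]],[[0,0,0],[-0.43,0,-0.25]],[[0,0,0],[-0.43,0,-0.25]],[[0,0,0],[0,0,0]]]'
python3 s4.py .003
```

```text
time_s: 19.0
tcp_pos: [0.5396, 0.2049, 0.0444]
orientation: [-3.139, 1.046, 2.739]
contact_force: [-0.6, -0.8, -3.4]
opening: 0.0432
grip_force: 64.8
time_s: 20.1
tcp_pos: [0.5398, 0.2041, 0.0458]
orientation: [-3.137, 1.046, -3.109]
contact_force: [-0.4, -0.6, -2.9]
opening: 0.0434
grip_force: 65.0
t 20.1 p [0.54  0.204 0.046] rpy [-3.137  1.046 -3.109] F [-0.375 -0.62  -2.904] open 0.0434 grip 65.0
q [-0.873  1.379  0.283  2.447  2.665  1.444 -2.211]
base [0.525 0.204 0.016] axis [0.002 0.003 1.   ]
shift [0.162 0.148 0.119]
[-0.888  1.392  0.276  2.417  2.647  1.423 -2.208] 5.05272256473581e-15
turn [-0.018 -0.028  0.031] then shift [0.162 0.145 0.118]
1 [-0.887  1.395  0.275  2.418  2.646  1.429 -2.212] 7.783543082981126e-15 0.0063913701640516685
```

```bash
python3 -m inch '[[[0.05,0.05,0.04],[0,0,0]],[[0.05,0.05,0.04],[0,0,0]],[[0.06,0.05,0.04],[0,0,0]],[[0,0,0],[0,0,0]]]'
python3 -m inch '[[[0.017,0,0.01],[0,0,0]],[[0.017,0,0.01],[0,0,0]],[[0.017,0,0.01],[0,0,0]],[[0,0,0],[0,0,0]]]'
python3 s4.py 0
```

```text
time_s: 20.5
tcp_pos: [0.5404, 0.2135, 0.0354]
orientation: [-3.14, 1.046, -3.11]
contact_force: [-0.0, -0.4, -3.1]
opening: 0.0433
grip_force: 65.0
time_s: 20.9
tcp_pos: [0.5406, 0.2125, 0.0327]
orientation: [-3.139, 1.046, -3.11]
contact_force: [-0.2, 1.4, -3.5]
opening: 0.043
grip_force: 65.0
t 20.9 p [0.541 0.213 0.033] rpy [-3.139  1.046 -3.11 ] F [-0.198  1.433 -3.547] open 0.043 grip 65.0
q [-0.889  1.399  0.274  2.412  2.644  1.424 -2.21 ]
base [0.526 0.212 0.003] axis [0.002 0.002 1.   ]
shift [-0.002 -0.022  0.   ]
[-0.887  1.4    0.275  2.414  2.646  1.427 -2.211] 2.220446049250313e-16
turn [-0.012 -0.027  0.021] then shift [-0.002 -0.023 -0.001]
1 [-0.886  1.402  0.274  2.415  2.645  1.433 -2.214] 7.0005870546904085e-15 0.0053723726460377375
```

```bash
python3 -m inch '[[[0.017,0,0.01],[0,0,0]],[[0.017,0,0.01],[0,0,0]],[[0,0,0],[0,0,0]]]'
python3 -m inch '[[[0.017,0,0.01],[0,0,0]],[[0.017,0,0.01],[0,0,0]],[[0,0,0],[0,0,0]]]'
```

```text
time_s: 21.2
tcp_pos: [0.5409, 0.2125, 0.0323]
orientation: [-3.139, 1.049, -3.11]
contact_force: [-10.3, -1.2, 16.4]
opening: 0.0437
grip_force: 67.1
time_s: 21.5
tcp_pos: [0.5413, 0.2123, 0.0321]
orientation: [-3.138, 1.053, -3.11]
contact_force: [-25.4, -1.2, 41.0]
opening: 0.043
grip_force: 69.9
```

```bash
python3 -m inch '[[[-0.028,0,-0.016],[0,0,0]],[[-0.028,0,-0.016],[0,0,0]],[[0,0,0],[0,0,0]]]'
python3 -m inch '[[[0,0,0],[0,0,0]],[[0,0,0],[0,0,0]],[[0,0,0],[0,0,0]],[[0,0,0],[0,0,0]],[[0,0,0],[0,0,0]]]' 0.5
python3 -m inch '[[[0,0,-0.3],[0,0,0]],[[0,0,-0.3],[0,0,0]],[[0,0,-0.4],[0,0,0]],[[0,0,-0.4],[0,0,0]],[[0,0,-0.4],[0,0,0]],[[0,0,0],[0,0,0]]]'
python3 - <<'E'
from plan import *
go()
t=bot.camera("top");s=bot.camera("side");save(s,"side3.png",(250,140,490,360),2.5)
for ps in([t,s],[t],[s]): print(np.round(fit("bottle",ps,(.526,.212,.05),.003),4))
print([(p_,np.round(atz(p_,r["centre"],.091),4)[:2]) if 0 else np.round(atz(p_,r["centre"],.091),4)[:2] for p_ in(t,s) for r in bot.tip_of("stud_tip",p_)])
E
```

```text
time_s: 21.8
tcp_pos: [0.5406, 0.2127, 0.0322]
orientation: [-3.139, 1.046, -3.11]
contact_force: [-2.6, 0.7, 1.3]
opening: 0.0437
grip_force: 65.0
time_s: 22.3
tcp_pos: [0.5406, 0.2126, 0.0321]
orientation: [-3.139, 1.047, -3.11]
contact_force: [0.5, 0.4, 0.1]
opening: 0.0636
grip_force: 0.0
time_s: 22.9
tcp_pos: [0.5011, 0.2326, 0.0105]
orientation: [3.136, 1.003, -3.07]
contact_force: [-0.3, -0.9, -1.4]
opening: 0.064
grip_force: 0.0
t 22.9 p [0.501 0.233 0.01 ] rpy [ 3.136  1.003 -3.07 ] F [-0.334 -0.876 -1.441] open 0.064 grip 0.0
q [-0.528  1.456 -0.511  2.451  2.428  1.879 -1.6  ]
[ 0.523  0.221 -0.318  0.086  1.   ]
[0.526 0.212 0.05  0.    0.   ]
[ 0.523  0.221 -0.318  0.086  1.   ]
[array([0.383, 0.439]), array([0.189, 0.132]), array([0.524, 0.209])]
```

View pics/side3.png

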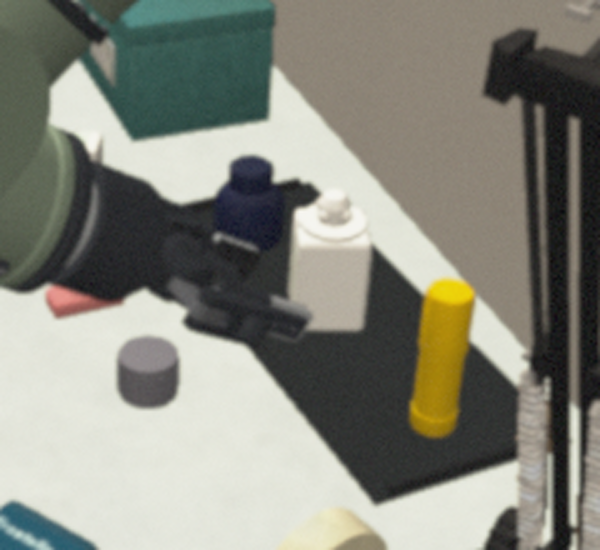

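The bottle stands free at crop (330,270). The retreat ran into the q4 limit, so I'll check a lift with the model.

Run:
```python
from s2 import *
p,R=fk2(q0,P);print(p)
for nm,w,rv in(("up",(0,0,.01),(0,0,0)),("up-right",(0,-.003,.01),(0,0,0)),("up back",(-.005,0,.01),(0,0,0)),("up fwd-right",(.004,-.003,.01),(0,0,0)),("up yaw-",(0,-.003,.01),"y-"),("back yaw-",(-.006,0,.008),"y-")):
    q=q0;tr=[]
    for k in range(12):
        _,Rk=fk2(q,P); r=Rk.T@[0,0,-np.radians(3)]/np.radians(5) if rv=="y-" else np.array(rv)
        q,e,mx=sim3(q,[(list(Rk.T@np.array(w)/.05),list(r))]);tr.append(round(e*1e3,1))
    print(nm,tr,q,fk2(q,P)[0])
```

```text
[0.5  0.23 0.02]
up [np.float64(3.7), np.float64(3.2), np.float64(3.0), np.float64(2.8), np.float64(2.5), np.float64(2.3), np.float64(2.1), np.float64(1.8), np.float64(1.6), np.float64(1.3), np.float64(1.1), np.float64(0.9)] [-0.53  1.15 -0.59  2.45  2.28  1.73 -1.53] [0.53 0.25 0.14]
up-right [np.float64(5.4), np.float64(5.0), np.float64(4.8), np.float64(4.6), np.float64(4.4), np.float64(4.2), np.float64(4.0), np.float64(3.8), np.float64(3.6), np.float64(3.4), np.float64(3.1), np.float64(2.9)] [-0.48  1.19 -0.56  2.45  2.34  1.81 -1.59] [0.55 0.23 0.15]
up back [np.float64(6.7), np.float64(6.1), np.float64(5.7), np.float64(5.4), np.float64(5.0), np.float64(4.6), np.float64(4.3), np.float64(4.0), np.float64(3.6), np.float64(3.5), np.float64(3.4), np.float64(3.3)] [-0.65  1.24 -0.67  2.45  2.09  1.95 -1.76] [0.5  0.28 0.14]
up fwd-right [np.float64(2.8), np.float64(2.3), np.float64(2.1), np.float64(1.8), np.float64(1.5), np.float64(1.2), np.float64(0.8), np.float64(0.5), np.float64(0.1), np.float64(0.0), np.float64(0.0), np.float64(0.0)] [-0.38  1.11 -0.51  2.44  2.46  1.59 -1.43] [0.56 0.21 0.14]
up yaw- [np.float64(0.0), np.float64(0.0), np.float64(0.0), np.float64(0.0), np.float64(0.0), np.float64(0.0), np.float64(0.0), np.float64(0.0), np.float64(0.0), np.float64(0.0), np.float64(0.0), np.float64(0.0)] [-0.56  1.11 -0.72  2.14  1.65  1.63 -1.51] [0.5  0.2  0.14]
back yaw- [np.float64(0.0), np.float64(0.0), np.float64(0.0), np.float64(0.0), np.float64(0.0), np.float64(0.0), np.float64(0.0), np.float64(0.0), np.float64(0.0), np.float64(0.0), np.float64(0.0), np.float64(0.0)] [-0.72  1.19 -0.79  2.18  1.51  1.72 -1.7 ] [0.43 0.23 0.11]
```

Run:
```python
from s2 import *
q=q0
for k in range(12):
    q,e,mx=sim3(q,[([-.09,-.08,-.19],[.5,0,.32])]);p,R=fk2(q,P)
    f=[p+R@np.array([0,y,-.01]) for y in(.047,-.047)]
    print(k,round(e*1e3,2),p,q,"left",f[0],np.hypot(*(f[0][:2]-[.507,.317])),"right",f[1]) if k%2 else 0
```

```text
1 0.57 [0.49 0.23 0.03] [-0.57  1.42 -0.57  2.45  2.25  1.88 -1.68] left [0.49 0.27 0.04] 0.04735289180628226 right [0.48 0.18 0.04]
3 0.0 [0.48 0.22 0.05] [-0.6   1.38 -0.64  2.44  2.08  1.86 -1.73] left [0.48 0.27 0.06] 0.05679279518341066 right [0.47 0.17 0.06]
5 0.0 [0.47 0.21 0.07] [-0.63  1.33 -0.69  2.42  1.93  1.82 -1.78] left [0.47 0.26 0.07] 0.0660960227353591 right [0.45 0.17 0.07]
7 0.0 [0.45 0.21 0.09] [-0.65  1.28 -0.73  2.39  1.78  1.78 -1.8 ] left [0.46 0.26 0.09] 0.07523662057493526 right [0.43 0.17 0.09]
9 0.0 [0.44 0.21 0.1 ] [-0.67  1.23 -0.77  2.34  1.65  1.75 -1.8 ] left [0.45 0.25 0.11] 0.0841890374699055 right [0.41 0.17 0.11]
11 0.0 [0.43 0.2  0.12] [-0.69  1.18 -0.79  2.28  1.52  1.72 -1.79] left [0.44 0.25 0.13] 0.0929281958294695 right [0.4  0.17 0.13]
```

```bash
python3 -m inch '[[[-0.09,-0.08,-0.19],[0.5,0,0.32]],[[-0.09,-0.08,-0.19],[0.5,0,0.32]],[[-0.09,-0.08,-0.19],[0.5,0,0.32]],[[-0.09,-0.08,-0.19],[0.5,0,0.32]],[[-0.09,-0.08,-0.19],[0.5,0,0.32]],[[-0.09,-0.08,-0.19],[0.5,0,0.32]],[[-0.09,-0.08,-0.19],[0.5,0,0.32]],[[-0.09,-0.08,-0.19],[0.5,0,0.32]],[[-0.09,-0.08,-0.19],[0.5,0,0.32]],[[-0.09,-0.08,-0.19],[0.5,0,0.32]],[[-0.09,-0.08,-0.19],[0.5,0,0.32]],[[-0.09,-0.08,-0.19],[0.5,0,0.32]]]'
cat > s5.py <<'E'
from s2 import *
from plan import go
go()
pt=np.array([.392,.1825,.13])
for yaw in np.arange(-1.2,2.3,.3):
    R=down(np.pi+yaw,0); p,Rc=fk2(q0,P)
    rv=Ro.from_matrix(Rc.T@R).as_rotvec()/np.radians(5);m=int(np.ceil(np.abs(rv).max()/.6));v=np.round(rv/m,2)
    sh=R.T@(pt-p)/.05
    # lift 80mm first
    u=Rc.T@[0,0,.08]/.05/5
    q1,e1,m1=sim3(q0,[(list(u),[0,0,0])]*5);q,e,mx=sim3(q1,[([0,0,0],list(v))]*m)
    sh=R.T@(pt-fk2(q,P)[0])/.05;q2,e2,mx2=sim3(q,[(list(sh/6),[0,0,0])]*6)
    sh2=R.T@(np.array([.523,.21,.15])-pt)/.05;q3,e3,_=sim3(q2,[(list(sh2/5),[0,0,0])]*5)
    print(round(yaw,2),m,"v",v,"e",e1,e,e2,e3,"mx",max(m1,mx,mx2),"sh",sh,"\n   ",q1,q,q2,q3)
print("up",u)
E
python3 s5.py
```

```text
time_s: 24.5
tcp_pos: [0.4273, 0.2013, 0.118]
orientation: [3.136, 1.006, 2.592]
contact_force: [0.3, 0.1, -0.1]
opening: 0.0641
grip_force: 0.0
t 24.5 p [0.43 0.2  0.12] rpy [3.14 1.01 2.59] F [ 0.3   0.11 -0.11] open 0.0641 grip 0.0
q [-0.61  1.25 -0.98  2.28  1.49  1.91 -1.78]
-1.2 19 v [0.2  0.58 0.36] e 3.5567945257122704e-12 1.9935719741681623e-12 1.9716207937719973e-12 2.6204153111649334e-11 mx 0.04015547934638336 sh [-0.11 -0.81  1.41] 
    [-0.57  1.07 -1.07  2.27  1.39  1.89 -1.63] [ 0.15  1.03 -1.53  1.87  1.06  1.39 -1.29] [ 0.14  1.11 -1.47  2.09  1.21  1.27 -1.49] [ 0.12  1.16 -1.44  1.61  1.17  1.43 -1.06]
-0.9 19 v [0.11 0.6  0.19] e 3.5567945257122704e-12 1.6313169738696482e-12 1.8277411839327197e-12 2.5280896128150028e-11 mx 0.0423914967321547 sh [ 0.14 -0.8   1.41] 
    [-0.57  1.07 -1.07  2.27  1.39  1.89 -1.63] [ 0.16  1.05 -1.57  1.87  1.07  1.43 -0.99] [ 0.15  1.13 -1.5   2.08  1.21  1.31 -1.19] [ 0.13  1.19 -1.47  1.61  1.19  1.47 -0.76]
-0.6 20 v [0.02 0.58 0.03] e 3.5567945257122704e-12 0.0022865326516520734 1.7834395758559783e-12 2.55759597912821e-11 mx 0.0
[... 2659 characters left out ...]
  0.14 -0.59] e 3.5567945257122704e-12 3.865586576129191e-12 1.783609463391691e-12 2.5474096959898213e-11 mx 0.10472176756279544 sh [0.22 0.78 1.41] 
    [-0.57  1.07 -1.07  2.27  1.39  1.89 -1.63] [ 0.15  1.06 -1.57  1.86  1.07  1.44  1.7 ] [ 0.15  1.14 -1.51  2.08  1.21  1.33  1.5 ] [ 0.12  1.19 -1.48  1.6   1.19  1.49  1.93]
2.1 45 v [-0.33  0.08 -0.6 ] e 3.5567945257122704e-12 4.346943694878634e-12 2.023083293695634e-12 2.6453581593753778e-11 mx 0.11046490616287019 sh [-0.02  0.81  1.41] 
    [-0.57  1.07 -1.07  2.27  1.39  1.89 -1.63] [ 0.16  1.02 -1.51  1.88  1.06  1.35  2.03] [ 0.15  1.1  -1.44  2.09  1.21  1.23  1.82] [ 0.13  1.15 -1.42  1.62  1.16  1.4   2.25]
up [-0.27  0.   -0.17]
```

The direct way would swing the elbow near the lamp, so I'll search for a path that ends with the elbow on the left.

```bash
cat > s6.py <<'E'
import s2
from s2 import *
from plan import go
G=[]
for yaw in np.arange(-1.5,1.6,.3):
    R=down(np.pi+yaw,0)
    for i in range(10):
        qg,e=ik(np.array([.42,.19,.2]),R,rng.uniform(LO,HI))
        if e<1e-4 and -.7<qg[2]<.3 and qg[4]<1.3: G.append(qg)
s2.goals=np.array(G)
s2.prims=[(n,[([0,0,0],list(np.array(r[0][1])/.9*.7))]*6 if n[0]=='r' else [(list(np.array(r[0][0])*.75),[0,0,0])]*4) for n,r in s2.prims]
def dn(q):
    p,R=fk2(q,P);z=R[:,2];ax=np.cross(z,[0,0,-1]);an=np.arctan2(np.linalg.norm(ax),-z[2]);rv=R.T@(ax/np.linalg.norm(ax)*an)/np.radians(5);m=max(1,int(np.ceil(np.abs(rv).max()/.6)));return np.round(rv/m,2),m
def fin(x):
    v,m=dn(x[0]);q,e,mx=sim3(x[0],[([0,0,0],list(v))]*m);return q,e,v,m
if __name__=="__main__":
    print(len(G));beam=[(q0,[])]
    with Pool() as pool:
        for lev in range(7):
            c=[x for l in pool.map(expand,beam) for x in l];c.sort(key=lambda x:x[0]);new=[]
            for x in c:
                if all(np.linalg.norm(x[1]-y[0])>.12 for y in new):new.append((x[1],x[2]))
                if len(new)>=50:break
            beam=new;fs=pool.map(fin,beam);i=min(range(len(fs)),key=lambda i:abs(fs[i][0][2]+.2)+100*fs[i][1])
            print(lev,round(c[0][0],2),"fin",fs[i],"".join(f"{'+' if n[2]>0 else '-'}{n[0]}{'xyz'[n[1]]} " for n in beam[i][1]),flush=True)
E
sed -i 's/.13<p\[2\]<.32 and .4<p\[0\]/.10<p[2]<.32 and .36<p[0]/' s2.py
timeout 300 python3 s6.py
```

```text
30
0 1.83 fin (array([ 0.04,  1.22, -1.48,  1.78,  1.24,  1.41, -0.67]), np.float64(2.9902050042598872e-12), array([ 0.  ,  0.58, -0.  ]), 20) +ty 
1 1.6 fin (array([ 0.02,  1.15, -1.36,  1.77,  1.18,  1.3 , -0.43]), np.float64(1.7469905093617496e-11), array([0.14, 0.59, 0.  ]), 20) +ty -rx 
2 1.44 fin (array([ 0.13,  1.16, -1.45,  1.96,  1.23,  1.31, -1.23]), np.float64(1.8895995879120164e-12), array([-0.05,  0.59,  0.  ]), 14) +ry +rx +rz 
3 1.35 fin (array([ 0.12,  1.14, -1.43,  1.96,  1.21,  1.29, -1.14]), np.float64(1.0754819692866107e-11), array([-0.33,  0.56,  0.  ]), 8) +ry +ry +rx +rz 
4 1.3 fin (array([ 0.11,  1.1 , -1.35,  1.96,  1.19,  1.21, -1.07]), np.float64(7.822722144800399e-12), array([-0.21, -0.54,  0.  ]), 9) +ry +ry +ry +ry +rz 
5 1.18 fin (array([ 0.09,  1.04, -1.24,  1.97,  1.16,  1.1 , -1.4 ]), np.float64(3.656953756887954e-11), array([-0.51, -0.55, -0.  ]), 7) +ry +ry +ry +ry +rz +rz 
6 1.06 fin (array([ 0.05,  0.98, -1.12,  1.97,  1.11,  0.99, -1.72]), np.float64(3.3813469976852963e-11), array([-0.59, -0.29,  0.  ]), 8) +ry +ry +ry +ry +rz +rz +rz
```

```bash
cat > clr.py <<'E'
from ik import *
def pts(q):
    T=np.array(P[:21]).reshape(7,3);R=np.eye(3);p=np.zeros(3);o=[]
    A=[rz(-q[0]+P[21]),ry(q[1]),rz(-q[2]),ry(q[3]),rz(-q[4]),ry(q[5]),rz(-q[6]+P[22])]
    for i in range(7): R=R@A[i];p=p+R@T[i];o.append(p)
    return np.array([o[0],o[2],o[5],o[6]])
def sd(a,b,c,d):
    s=np.linspace(0,1,60)[:,None];return np.linalg.norm((a+(b-a)*s)[:,None]-(c+(d-c)*s)[None],axis=2).min()
L=[np.array(x) for x in((.57,-.05,0),(.42,-.14,.36),(.68,0,.45))]
def clr(q):
    k=pts(q);return min(sd(k[i],k[i+1],L[j],L[j+1]) for i in range(3) for j in range(2))
E
python3 - <<'E'
from clr import *
np.set_printoptions(precision=2,suppress=True)
for q in([.16,1.06,-1.57,1.87,1.08,1.43,.2],[.15,1.14,-1.51,2.08,1.21,1.33,-.3],[.13,1.19,-1.48,1.61,1.19,1.48,.12],[.05,.98,-1.12,1.97,1.11,.99,-1.72],[-.284,1.249,-.301,.67,.144,1.754,1.269],[-.61,1.25,-.98,2.28,1.49,1.91,-1.78]): print(clr(q),pts(q))
E
```

```text
0.17264509245822582 [[-0.   -0.    0.31]
 [ 0.45 -0.08  0.56]
 [ 0.43  0.2   0.5 ]
 [ 0.43  0.2   0.2 ]]
0.13414342986446146 [[-0.   -0.    0.31]
 [ 0.47 -0.08  0.52]
 [ 0.39  0.18  0.43]
 [ 0.39  0.18  0.13]]
0.10906118927899813 [[-0.   -0.    0.31]
 [ 0.48 -0.07  0.5 ]
 [ 0.52  0.21  0.45]
 [ 0.52  0.21  0.15]]
0.20892067879641105 [[-0.   -0.    0.31]
 [ 0.44 -0.04  0.6 ]
 [ 0.43  0.2   0.42]
 [ 0.43  0.2   0.12]]
0.19418096543716115 [[ 0.   -0.    0.31]
 [ 0.48  0.12  0.47]
 [ 0.73  0.24  0.38]
 [ 0.58  0.21  0.11]]
0.29717167664319494 [[ 0.   -0.    0.31]
 [ 0.42  0.27  0.47]
 [ 0.21  0.34  0.28]
 [ 0.43  0.2   0.12]]
```

```bash
cat > s7.py <<'E'
from clr import *
from s6 import *
def step(q,rows,lab):
    c=9
    for r in rows:
        q,e,mx=sim3(q,[r]);c=min(c,clr(q))
    print(lab,q,"e",round(e,4),"clr",round(c,3),fk2(q,P)[0]);return q
def world(q,w,n):
    R=fk2(q,P)[1];return [(list(R.T@np.array(w)/.05/n),[0,0,0])]*n
if __name__=="__main__":
  for lift in(0,.08):
   for nr in(12,18,24):
    q=step(q0,world(q0,(0,0,lift),4),"lift") if lift else q0
    for k in range(4): q=step(q,[([0,0,0],[0,.7,0])]*6,"ry")
    q=step(q,[([0,0,0],[0,0,.7])]*nr,"rz")
    v,m=dn(q);q=step(q,[([0,0,0],list(v))]*m,"down %s %d"%(v,m))
    q=step(q,world(q,np.array([.392,.1825,-.003])-fk2(q,P)[0],10),"cap");q=step(q,world(q,(0,0,.15),4),"up");q=step(q,world(q,np.array([.525,.211,.15])-fk2(q,P)[0],6),"over");q=step(q,world(q,(0,0,-.08),6),"press")
E
python3 s7.py
```

```text
ry [-0.33  1.13 -1.2   2.25  1.51  1.66 -1.45] e 0.0 clr 0.257 [0.43 0.2  0.12]
ry [-0.04  1.12 -1.39  2.11  1.4   1.44 -1.05] e 0.0 clr 0.166 [0.43 0.2  0.12]
ry [ 0.18  1.22 -1.53  1.91  1.18  1.36 -0.66] e 0.0 clr 0.092 [0.43 0.2  0.12]
ry [ 0.29  1.36 -1.57  1.67  0.93  1.41 -0.32] e 0.0014 clr 0.017 [0.43 0.2  0.12]
rz [ 0.27  1.27 -1.4   1.67  0.83  1.27 -0.95] e 0.0 clr 0.02 [0.43 0.2  0.12]
down [-0.51 -0.54  0.  ] 7 [ 0.09  1.05 -1.25  1.97  1.17  1.11 -1.4 ] e 0.0 clr 0.071 [0.43 0.2  0.12]
cap [ 0.04  1.25 -1.1   2.15  1.53  1.01 -1.74] e 0.0 clr 0.09 [ 0.39  0.18 -0.  ]
up [ 0.12  0.96 -1.28  2.07  1.1   1.07 -1.45] e 0.0 clr 0.124 [0.39 0.18 0.15]
over [ 0.09  1.07 -1.24  1.6   1.05  1.27 -1.06] e 0.0 clr 0.165 [0.52 0.21 0.15]
press [ 0.07  1.18 -1.17  1.66  1.18  1.17 -1.14] e 0.0 clr 0.114 [0.52 0.21 0.07]
ry [-0.33  1.13 -1.2   2.25  1.51  1.66 -1.45] e 0.0 clr 0.257 [0.43 0.2  0.12]
ry [-0.04  1.12 -1.39  2.11  1.4   1.44 -1.05] e 0.0 clr 0.166 [0.43 0.2  0.12]
ry [ 0.18  1.22 -1.53  1.91  1.18  1.36 -0.66] e 0.0 clr 0.092 [0.43 0.2  0.12]
ry [ 0.29  1.36 -1.57  1.6
[... 3463 characters left out ...]
.221 [0.43 0.2  0.2 ]
ry [ 0.2   1.09 -1.57  1.82  1.02  1.42 -0.57] e 0.0021 clr 0.158 [0.43 0.2  0.2 ]
ry [ 0.3   1.23 -1.57  1.61  0.79  1.47 -0.29] e 0.0011 clr 0.085 [0.43 0.19 0.19]
rz [ 0.23  1.02 -1.16  1.61  0.52  1.22 -1.45] e 0.0 clr 0.089 [0.43 0.19 0.19]
down [-0.57 -0.    0.  ] 9 [ 0.05  0.78 -0.99  1.9   0.83  0.93 -1.83] e 0.0 clr 0.161 [0.43 0.19 0.19]
cap [-0.15  1.07 -0.66  2.16  1.56  0.57 -2.53] e 0.0 clr 0.207 [ 0.39  0.18 -0.  ]
up [-0.04  0.78 -0.86  2.08  0.93  0.72 -1.98] e 0.0 clr 0.232 [0.39 0.18 0.15]
over [-0.02  0.93 -0.89  1.61  0.82  1.01 -1.64] e 0.0 clr 0.223 [0.52 0.21 0.15]
press [-0.05  1.04 -0.81  1.67  0.95  0.87 -1.74] e 0.0 clr 0.188 [0.52 0.21 0.07]
```

```bash
cat > s8.py <<'E'
import s2
from s6 import *
from clr import clr
def world(q,w,n):
    R=fk2(q,P)[1];return [(list(R.T@np.array(w)/.05/n),[0,0,0])]*n
def ex(a):return [x for x in expand(a) if clr(x[1])>.15]
def full(x):
    q,e,v,m=fin(x);c=clr(q)
    if e>.003:return 0,v,m,q
    for w in((.392,.1825,-.003),(.392,.1825,.15),(.525,.211,.15),(.525,.211,.07)):
        q,e,_=sim3(q,world(q,np.array(w)-fk2(q,P)[0],6));c=min(c,clr(q)) if e<.001 else 0
    return c,v,m,q
if __name__=="__main__":
    beam=[]
    for w in((0,0,.09),(0,.06,.1),(-.03,.08,.12)):
        q,e,mx=sim3(q0,world(q0,w,5));beam.append((q,[('w',w,1)]))
    with Pool() as pool:
        for lev in range(9):
            c=[x for l in pool.map(ex,beam) for x in l];c.sort(key=lambda x:x[0]);new=[]
            for x in c:
                if all(np.linalg.norm(x[1]-y[0])>.12 for y in new):new.append((x[1],x[2]))
                if len(new)>=50:break
            beam=new;fs=pool.map(full,beam);i=max(range(len(fs)),key=lambda i:fs[i][0])
            if lev>1:print(lev,round(c[0][0],2),fs[i],beam[i][1][0][1],"".join(f"{'+' if n[2]>0 else '-'}{n[0]}{'xyz'[n[1]]} " for n in beam[i][1][1:]),flush=True)
            if fs[i][0]>.19:break
E
timeout 400 python3 s8.py
```

```text
2 1.37 (np.float64(0.06764609695382989), array([0.  , 0.56, 0.  ]), 13, array([ 0.09,  1.22, -1.25,  1.66,  1.24,  1.24, -0.44])) (0, 0, 0.09) +ry -tz -tz 
3 1.29 (np.float64(0.0673864351178488), array([-0.  ,  0.53,  0.  ]), 6, array([ 0.09,  1.22, -1.25,  1.66,  1.23,  1.24, -0.44])) (0, 0, 0.09) +ry -tz +ry -tz 
4 1.21 (np.float64(0.07896513722293427), array([-0.03,  0.6 ,  0.  ]), 8, array([ 0.08,  1.2 , -1.21,  1.66,  1.21,  1.2 , -1.33])) (0, 0, 0.09) +ry +rx +ry +rz +rz 
5 1.14 (np.float64(0.09899654070970643), array([-0.58,  0.34,  0.  ]), 5, array([ 0.06,  1.17, -1.15,  1.66,  1.17,  1.15, -1.36])) (0, 0, 0.09) +ry +rx +ry +ry +rz +rz 
6 1.0 (np.float64(0.13622412178022597), array([-0.42,  0.53, -0.  ]), 5, array([ 0.03,  1.12, -1.04,  1.66,  1.1 ,  1.05, -1.69])) (0, 0, 0.09) +ry +rx +ry +ry +rz +rz +rz 
7 0.91 (np.float64(0.1461351315595837), array([-0.6, -0.2,  0. ]), 6, array([ 0.02,  1.11, -1.01,  1.66,  1.09,  1.03, -1.72])) (0, 0, 0.09) +ry +rx +ry +ry +rz +rz +ry +rz 
8 0.89 (np.float64(0.16736638948817423), array([-0.45,  0.36, -0.  ]), 3, array([-0.01,  1.08, -0.93,  1.66,  1.03,  0.96, -1.43])) (-0.03, 0.08, 0.12) +ry -ty +ry -rz +ry +rz +rz +rz +rz
```

Run:
```python
from s7 import *
q=step(q0,[([-.3,0,-.19],[0,0,0])]*5,"lift")
q=step(q,[([0,0,0],[0,.7,0])]*6,"ry");q=step(q,[([0,0,0],[.7,0,0])]*6,"rx");q=step(q,[([0,0,0],[0,.7,0])]*12,"ry")
q=step(q,[([0,0,0],[0,0,.8])]*24,"rz");v,m=dn(q);q=step(q,[([0,0,0],list(v))]*m,"down %s %d"%(v,m))
q=step(q,world(q,np.array([.392,.1825,-.003])-fk2(q,P)[0],10),"cap");q=step(q,world(q,(0,0,.15),4),"up");q=step(q,world(q,np.array([.525,.211,.15])-fk2(q,P)[0],6),"over");q=step(q,world(q,(0,0,-.08),6),"press")
```

```text
lift [-0.56  1.05 -1.08  2.27  1.38  1.89 -1.61] e 0.0 clr 0.297 [0.43 0.2  0.21]
ry [-0.27  0.95 -1.31  2.17  1.35  1.65 -1.26] e 0.0 clr 0.291 [0.43 0.2  0.21]
rx [-0.36  1.02 -1.18  1.82  1.13  1.84 -1.05] e 0.0 clr 0.293 [0.43 0.2  0.21]
ry [ 0.05  1.1  -1.47  1.57  0.87  1.67 -0.68] e 0.0 clr 0.162 [0.43 0.2  0.21]
rz [-0.05  0.9  -1.03  1.57  0.64  1.39 -2.09] e 0.0 clr 0.167 [0.43 0.2  0.21]
down [-0.05  0.56  0.  ] 6 [ 0.05  0.78 -1.06  1.86  0.8   1.01 -2.25] e 0.0 clr 0.263 [0.43 0.2  0.21]
cap [-0.12  1.09 -0.73  2.15  1.54  0.63 -2.83] e 0.027 clr 0.192 [ 0.39  0.18 -0.  ]
up [-0.01  0.8  -0.92  2.07  0.95  0.77 -2.33] e 0.0 clr 0.217 [0.39 0.18 0.15]
over [-0.    0.95 -0.94  1.6   0.85  1.05 -1.99] e 0.0 clr 0.216 [0.52 0.21 0.15]
press [-0.03  1.06 -0.86  1.66  0.98  0.91 -2.08] e 0.0 clr 0.179 [0.52 0.21 0.07]
```

```bash
python3 -m inch '[[[-0.3,0,-0.19],[0,0,0]],[[-0.3,0,-0.19],[0,0,0]],[[-0.3,0,-0.19],[0,0,0]],[[-0.3,0,-0.19],[0,0,0]],[[-0.3,0,-0.19],[0,0,0]],[[0,0,0],[0,0.7,0]],[[0,0,0],[0,0.7,0]],[[0,0,0],[0,0.7,0]],[[0,0,0],[0,0.7,0]],[[0,0,0],[0,0.7,0]],[[0,0,0],[0,0.7,0]]]' >/dev/null
python3 -m inch '[[[0,0,0],[0.7,0,0]],[[0,0,0],[0.7,0,0]],[[0,0,0],[0.7,0,0]],[[0,0,0],[0.7,0,0]],[[0,0,0],[0.7,0,0]],[[0,0,0],[0.7,0,0]]]'
python3 -m inch '[[[0,0,0],[0,0.7,0]],[[0,0,0],[0,0.7,0]],[[0,0,0],[0,0.7,0]],[[0,0,0],[0,0.7,0]],[[0,0,0],[0,0.7,0]],[[0,0,0],[0,0.7,0]],[[0,0,0],[0,0.7,0]],[[0,0,0],[0,0.7,0]],[[0,0,0],[0,0.7,0]],[[0,0,0],[0,0.7,0]],[[0,0,0],[0,0.7,0]],[[0,0,0],[0,0.7,0]]]'
python3 - <<'E'
from s7 import *
go()
q=step(q0,[([0,0,0],[0,0,.8])]*24,"rz")
E
```

```text
time_s: 26.2
tcp_pos: [0.4276, 0.2011, 0.2063]
orientation: [-2.776, 0.64, 2.596]
contact_force: [0.3, 0.8, -0.7]
opening: 0.064
grip_force: 0.0
time_s: 27.4
tcp_pos: [0.4275, 0.201, 0.2061]
orientation: [-2.851, -0.062, 2.355]
contact_force: [-1.0, 1.5, 0.1]
opening: 0.0636
grip_force: 0.0
t 27.4 p [0.43 0.2  0.21] rpy [-2.85 -0.06  2.35] F [-1.04  1.49  0.08] open 0.0636 grip 0.0
q [ 0.05  1.1  -1.46  1.57  0.87  1.66 -0.67]
rz [-0.05  0.9  -1.02  1.57  0.64  1.39 -2.08] e 0.0 clr 0.166 [0.43 0.2  0.21]
```

Matches the model; spinning now.

```bash
python3 -m inch '[[[0,0,0],[0,0,1]],[[0,0,0],[0,0,1]],[[0,0,0],[0,0,1]],[[0,0,0],[0,0,1]],[[0,0,0],[0,0,1]],[[0,0,0],[0,0,1]],[[0,0,0],[0,0,1]],[[0,0,0],[0,0,1]],[[0,0,0],[0,0,1]]]' >/dev/null
python3 -m inch '[[[0,0,0],[0,0,1]],[[0,0,0],[0,0,1]],[[0,0,0],[0,0,1]],[[0,0,0],[0,0,1]],[[0,0,0],[0,0,1]],[[0,0,0],[0,0,1]],[[0,0,0],[0,0,1]],[[0,0,0],[0,0,1]],[[0,0,0],[0,0,1]]]' >/dev/null
python3 - <<'E'
from s7 import *
go()
q=q0;v,m=dn(q);q=step(q,[([0,0,0],list(v))]*m,"down %s %d"%(v,m))
q=step(q,[([0,0,0],[0,0,-.9])]*8,"unspin")
w=np.array([.392,.1825,.07])-fk2(q,P)[0];print("shift",fk2(q,P)[1].T@w/.05);q=step(q,world(q,w,6),"hover");q=step(q,world(q,np.array([.392,.1825,-.003])-fk2(q,P)[0],10),"cap");q=step(q,world(q,(0,0,.15),4),"up");q=step(q,world(q,np.array([.525,.211,.15])-fk2(q,P)[0],6),"over");q=step(q,world(q,(0,0,-.08),6),"press")
E
```

```text
t 29.2 p [0.43 0.2  0.21] rpy [-3.08  0.29  0.8 ] F [-0.22  0.39 -0.39] open 0.0637 grip 0.0
q [-0.04  0.91 -1.05  1.57  0.66  1.4  -2.  ]
down [-0.11  0.55  0.  ] 6 [ 0.06  0.79 -1.09  1.86  0.82  1.03 -2.16] e 0.0 clr 0.258 [0.43 0.2  0.21]
unspin [ 0.11  0.86 -1.24  1.86  0.91  1.14 -1.63] e 0.0 clr 0.253 [0.43 0.2  0.21]
shift [-0.46 -0.64  2.73]
hover [ 0.03  1.04 -1.05  2.13  1.3   0.89 -2.02] e 0.0 clr 0.186 [0.39 0.18 0.07]
cap [-0.01  1.19 -0.97  2.15  1.53  0.87 -2.18] e 0.0 clr 0.129 [ 0.39  0.18 -0.  ]
up [ 0.08  0.89 -1.14  2.07  1.06  0.95 -1.82] e 0.0 clr 0.161 [0.39 0.18 0.15]
over [ 0.06  1.02 -1.13  1.6   0.98  1.18 -1.45] e 0.0 clr 0.188 [0.52 0.21 0.15]
press [ 0.04  1.13 -1.05  1.66  1.11  1.07 -1.54] e 0.0 clr 0.141 [0.52 0.21 0.07]
```

```bash
python3 -m inch '[[[0,0,0],[-0.11,0.55,0]],[[0,0,0],[-0.11,0.55,0]],[[0,0,0],[-0.11,0.55,0]],[[0,0,0],[-0.11,0.55,0]],[[0,0,0],[-0.11,0.55,0]],[[0,0,0],[-0.11,0.55,0]],[[0,0,0],[0,0,-0.9]],[[0,0,0],[0,0,-0.9]],[[0,0,0],[0,0,-0.9]],[[0,0,0],[0,0,0]]]'
python3 - <<'E'
from s7 import *
from h import *
import plan
np.set_printoptions(precision=3,suppress=True)
t=bot.camera("top");s=bot.camera("side")
for l,g,z,yw in(("bottle",(.525,.212,.05),.003,1),("cap",(.392,.1825,0),0,0),("mat",(.527,.211,.1),0,1),("ink_bottle",(.507,.317,0),.003,0),("glue_stick",(.537,.101,0),.003,0)):
    for ps in([t,s],[t],[s]): print(l,np.round(fit(l,ps,g,z,yw),4))
for l,z in(("stud_tip",.091),("shoulder",.073),("cap_top",.028)):
    for c in(t,s): print(l,[atz(c,r["centre"],z)[:2] for r in bot.tip_of(l,c)])
w=np.array([.392,.1825,.08]);go(w,down(cur()[0]["orientation"][2]))
E
```

```text
time_s: 30.2
tcp_pos: [0.4276, 0.2009, 0.206]
orientation: [-3.138, 0.001, 1.03]
contact_force: [0.6, 0.2, 0.1]
opening: 0.0639
grip_force: 0.0
bottle [ 0.522  0.221 -0.385  0.27   2.   ]
bottle [ 0.525  0.231 -0.206  0.451  1.   ]
bottle [ 0.523  0.221 -0.381  0.085  1.   ]
cap [0.392 0.181 0.109 0.357 2.   ]
cap [0.391 0.181 0.06  0.587 1.   ]
cap [0.393 0.183 0.061 0.122 1.   ]
mat [0.526 0.213 0.097 0.33  1.   ]
mat [0.527 0.211 0.1   0.    0.   ]
mat [0.526 0.213 0.097 0.33  1.   ]
ink_bottle [0.507 0.316 0.011 0.185 2.   ]
ink_bottle [0.507 0.317 0.13  0.141 1.   ]
ink_bottle [ 0.508  0.317 -0.045  0.226  1.   ]
glue_stick [0.536 0.101 0.05  0.09  1.   ]
glue_stick [0.537 0.101 0.    0.    0.   ]
glue_stick [0.536 0.101 0.05  0.09  1.   ]
stud_tip [array([0.203, 0.213]), array([0.514, 0.218]), array([0.388, 0.437])]
stud_tip [array([0.188, 0.133]), array([0.517, 0.215])]
shoulder [array([0.393, 0.443]), array([0.223, 0.22 ]), array([0.519, 0.22 ])]
shoulder [array([0.368, 0.348]), array([0.52 , 0.213]), array([0.212, 0.157])]
cap_top [array([0.389, 0.179])]
cap_top [array([0.391, 0.184])]
t 31.6 p [0.428 0.201 0.206] rpy [-3.139  0.001  1.029] F [ 0.119  0.058 -0.412] open 0.0638 grip 0.0
q [ 0.081  0.817 -1.15   1.862  0.86   1.068 -1.963]
shift now  [-0.681 -0.413  2.527]
turn [-0.028  0.011 -0.   ]
shift after turn [-0.684 -0.419  2.525]
```

The side-view fit says the retreat dragged the bottle about 8 mm along the row and turned it. There is time to set it right with a grip from above, so I'll move over it and look with the wrist camera.

Run:
```python
from plan import *
go(np.array([.521,.2185,.16]),down(1.19))
```

```text
t 31.6 p [0.428 0.201 0.206] rpy [-3.139  0.001  1.029] F [ 0.119  0.058 -0.412] open 0.0638 grip 0.0
q [ 0.081  0.817 -1.15   1.862  0.86   1.068 -1.963]
shift now  [1.264 1.423 0.921]
turn [-0.029  0.008 -1.842]
shift after turn [1.02  1.604 0.925]
```

```bash
python3 -m inch '[[[0.25,0.285,0.12],[0,0,0]],[[0.25,0.285,0.12],[0,0,0]],[[0.25,0.285,0.12],[0,0,0]],[[0.25,0.285,0.12],[0,0,0]],[[0.25,0.285,0.12],[0,0,0]],[[0,0,0],[0,0,-0.92]],[[0,0,0],[0,0,-0.92]],[[0,0,0],[0,0,0]]]' 1
cat > m.py <<'E'
from plan import *
import sys
w=bot.camera("wrist");t=bot.camera("top");s=bot.camera("side")
save(w,sys.argv[1])
for n,ps in(("wts",[w,t,s]),("w",[w]),("s",[s]),("ws",[w,s])): print(n,np.round(fit("bottle",ps,(.521,.219,-.38),.003),4))
for l,z in(("stud_tip",.091),("shoulder",.073)):
    for c in(w,t,s): print(l,[atz(c,r["centre"],z)[:2] for r in bot.tip_of(l,c)][:3])
go()
E
python3 m.py w3.png
```

```text
time_s: 32.4
tcp_pos: [0.5207, 0.2178, 0.1758]
orientation: [-3.139, 0.001, 1.191]
contact_force: [0.4, -0.1, 0.8]
opening: 0.0855
grip_force: 0.0
wts [ 0.523  0.219 -0.342  0.365  3.   ]
w [ 0.524  0.218 -0.339  0.067  1.   ]
s [ 0.523  0.221 -0.36   0.049  1.   ]
ws [ 0.523  0.219 -0.359  0.081  2.   ]
stud_tip [array([0.542, 0.151]), array([0.522, 0.218]), array([0.272, 0.221])]
stud_tip [array([0.202, 0.21 ]), array([0.39, 0.44]), array([0.52 , 0.214])]
stud_tip [array([0.522, 0.216]), array([0.194, 0.131]), array([0.352, 0.323])]
shoulder [array([0.524, 0.219]), array([0.269, 0.225]), array([0.54 , 0.142])]
shoulder [array([0.223, 0.216]), array([0.389, 0.441]), array([0.522, 0.222])]
shoulder [array([0.21 , 0.155]), array([0.52 , 0.208]), array([0.469, 0.221])]
t 33.2 p [0.521 0.218 0.176] rpy [-3.139  0.001  1.19 ] F [-0.684  0.457  0.384] open 0.0853 grip 0.0
q [ 0.048  0.975 -1.128  1.578  0.927  1.204 -1.649]
```

View pics/w3.png

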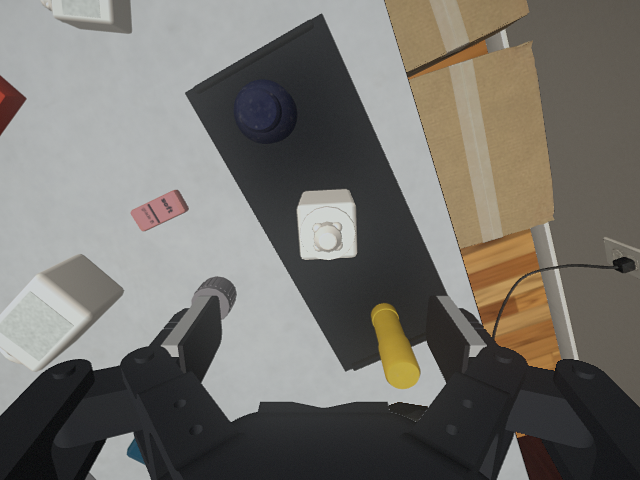

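The wrist view shows the bottle standing at (327,237), its faces square to the pads but turned relative to the mat. I'll grip it from above, recentre it, and square it up.

```bash
python3 -m inch '[[[0.03,0.04,0.47],[0,0,-0.3]],[[0,0,0.47],[0,0,0]],[[0,0,0.47],[0,0,0]],[[0,0,0.47],[0,0,0]],[[0,0,0.47],[0,0,0]],[[0,0,0.47],[0,0,0]],[[0,0,0],[0,0,0]]]' 
python3 -m inch '[[[0,0,0],[0,0,0]],[[0,0,0],[0,0,0]],[[0,0,0],[0,0,0]],[[0,0,0],[0,0,0]],[[0,0,0],[0,0,0]],[[0,0,0],[0,0,0]],[[0,0,0],[0,0,0]]]' -1 40
python3 - <<'E'
from plan import *
go(np.array([.525,.211,cur()[1][2]+.006]),down(.095+np.pi/2))
E
```

```text
time_s: 33.9
tcp_pos: [0.5219, 0.2179, 0.0328]
orientation: [-3.137, 0.003, 1.216]
contact_force: [-0.4, 0.2, -0.0]
opening: 0.0849
grip_force: 0.0
time_s: 34.6
tcp_pos: [0.5233, 0.2188, 0.0363]
orientation: [-3.14, -0.001, 1.216]
contact_force: [-0.6, -0.9, 10.0]
opening: 0.0436
grip_force: 39.6
t 34.6 p [0.523 0.219 0.036] rpy [-3.14  -0.001  1.216] F [-0.647 -0.876 10.033] open 0.0436 grip 39.6
q [ 0.006  1.171 -1.003  1.666  1.156  1.011 -1.776]
shift now  [-0.134  0.086 -0.12 ]
turn [-0.014 -0.011 -5.156]
shift after turn [-0.158  0.02  -0.12 ]
```

```bash
python3 -m inch '[[[0,0,-0.06],[0,0,0]],[[0,0,-0.06],[0,0,0]],[[0,0,0],[0,0,-0.86]],[[0,0,0],[0,0,-0.86]],[[0,0,0],[0,0,-0.86]],[[0,0,0],[0,0,-0.86]],[[0,0,0],[0,0,-0.86]],[[0,0,0],[0,0,-0.86]],[[-0.08,0.01,0],[0,0,0]],[[-0.08,0.01,0],[0,0,0]],[[0,0,0],[0,0,0]]]' 
python3 -m inch '[[[0,0,0.04],[0,0,0]],[[0,0,0.04],[0,0,0]],[[0,0,0.03],[0,0,0]],[[0,0,0],[0,0,0]]]'
```

```text
time_s: 35.7
tcp_pos: [0.5249, 0.2098, 0.041]
orientation: [-3.139, -0.0, 1.664]
contact_force: [0.1, -0.9, -3.6]
opening: 0.0436
grip_force: 41.1
time_s: 36.1
tcp_pos: [0.5246, 0.2108, 0.0362]
orientation: [-3.14, -0.0, 1.666]
contact_force: [-4.1, -4.0, 15.4]
opening: 0.0437
grip_force: 43.0
```

```bash
python3 -m inch '[[[0,0,-0.024],[0,0,0]],[[0,0,0],[0,0,0]]]' 
python3 -m inch '[[[0,0,0],[0,0,0]],[[0,0,0],[0,0,0]],[[0,0,0],[0,0,0]],[[0,0,0],[0,0,0]],[[0,0,0],[0,0,0]]]' 0.9
python3 -m inch '[[[0,0,-0.3],[0,0,0]],[[0,0,-0.45],[0,0,0]],[[0,0,-0.45],[0,0,0]],[[0,0,-0.45],[0,0,0]],[[0,0,-0.45],[0,0,0]],[[0,0,-0.45],[0,0,0]],[[0,0,-0.45],[0,0,0]],[[0,0,0],[0,0,0]]]'
sed -i 's/(.521,.219,-.38)/(.525,.211,.095)/' m.py; python3 m.py w4.png
python3 - <<'E'
from plan import *
go(np.array([.392,.182,.08]))
E
```

```text
time_s: 36.3
tcp_pos: [0.5246, 0.2108, 0.0367]
orientation: [-3.139, -0.001, 1.666]
contact_force: [0.1, 0.2, -3.8]
opening: 0.0439
grip_force: 41.1
time_s: 36.8
tcp_pos: [0.5246, 0.2107, 0.0367]
orientation: [-3.139, -0.001, 1.666]
contact_force: [0.6, -0.3, -0.4]
opening: 0.0812
grip_force: 0.0
time_s: 37.6
tcp_pos: [0.5253, 0.2115, 0.1902]
orientation: [3.141, -0.003, 1.667]
contact_force: [0.4, 0.4, 0.3]
opening: 0.0811
grip_force: 0.0
wts [ 0.524  0.214 -0.013  0.209  2.   ]
w [0.525 0.211 0.095 0.    0.   ]
s [ 0.524  0.213 -0.011  0.067  1.   ]
ws [ 0.524  0.213 -0.011  0.067  1.   ]
stud_tip [array([0.522, 0.207]), array([0.419, 0.279])]
stud_tip [array([0.201, 0.211]), array([0.522, 0.212]), array([0.383, 0.443])]
stud_tip [array([0.19 , 0.125]), array([0.35 , 0.321]), array([0.527, 0.205])]
shoulder [array([0.524, 0.211])]
shoulder [array([0.521, 0.209]), array([0.223, 0.216]), array([0.393, 0.435])]
shoulder [array([0.211, 0.157]), array([0.367, 0.353]), array([0.521, 0.194])]
t 38.4 p [0.525 0.211 0.187] rpy [-3.139 -0.001  1.666] F [0.722 0.849 0.2  ] open 0.0811 grip 0.0
q [ 0.081  0.99  -1.201  1.561  0.953  1.27  -1.175]
t 38.4 p [0.525 0.211 0.187] rpy [-3.139 -0.001  1.666] F [0.722 0.849 0.2  ] open 0.0811 grip 0.0
q [ 0.081  0.99  -1.201  1.561  0.953  1.27  -1.175]
shift now  [-0.318 -2.696  2.14 ]
```

Run:
```python
from s7 import *
q=step(q0,world(q0,np.array([.392,.182,.08])-fk2(q0,P)[0],6),"hover")
q=step(q,world(q,(0,0,-.08),6),"cap");q=step(q,world(q,(0,0,.15),4),"up");q=step(q,world(q,np.array([.525,.211,.15])-fk2(q,P)[0],6),"over");q=step(q,world(q,(0,0,-.08),6),"press")
q=step(q0,[([0,0,0],[0,0,.9])]*8,"spin");q=step(q,world(q,np.array([.392,.182,.08])-fk2(q,P)[0],6),"hover")
q=step(q,world(q,(0,0,-.08),6),"cap");
```

```text
hover [ 0.04  1.03 -1.08  2.13  1.28  0.91 -1.75] e 0.0 clr 0.189 [0.39 0.18 0.08]
cap [-0.    1.19 -0.99  2.15  1.52  0.89 -1.92] e 0.0 clr 0.127 [ 0.39  0.18 -0.  ]
up [ 0.09  0.9  -1.16  2.07  1.05  0.97 -1.57] e 0.0 clr 0.159 [0.39 0.18 0.15]
over [ 0.06  1.03 -1.14  1.6   0.99  1.19 -1.2 ] e 0.0 clr 0.185 [0.52 0.21 0.15]
press [ 0.04  1.14 -1.07  1.66  1.12  1.08 -1.29] e 0.0 clr 0.138 [0.52 0.21 0.07]
spin [ 0.04  0.94 -1.07  1.56  0.87  1.18 -1.73] e 0.0 clr 0.205 [0.53 0.21 0.19]
hover [-0.03  0.95 -0.91  2.13  1.23  0.75 -2.32] e 0.0 clr 0.221 [0.39 0.18 0.08]
cap [-0.08  1.11 -0.81  2.15  1.52  0.71 -2.56] e 0.0 clr 0.174 [0.39 0.18 0.  ]
```

```bash
python3 -m inch '[[[-0.05,-0.45,0.12],[0,0,0]],[[-0.05,-0.45,0.12],[0,0,0]],[[-0.05,-0.45,0.12],[0,0,0]],[[-0.05,-0.45,0.3],[0,0,0]],[[-0.05,-0.45,0.3],[0,0,0]],[[-0.05,-0.45,0.3],[0,0,0]],[[0,0,0],[0,0,0.9]],[[0,0,0],[0,0,0.9]],[[0,0,0],[0,0,0.9]],[[0,0,0],[0,0,0.9]],[[0,0,0],[0,0,0.9]],[[0,0,0],[0,0,0]]]' 0.7
python3 - <<'E'
from plan import *
w=bot.camera("wrist");s=bot.camera("side");t=bot.camera("top");save(w,"w5.png")
for n,ps in(("w",[w]),("s",[s]),("ws",[w,s]),("t",[t])): print(n,np.round(fit("cap",ps,(.392,.182,0),0,0),4))
for c in(w,t,s): print([atz(c,r["centre"],.028)[:2] for r in bot.tip_of("cap_top",c)][:3])
go(np.array([.392,.182,-.002]))
E
```

```text
time_s: 39.6
tcp_pos: [0.3919, 0.1829, 0.1242]
orientation: [-3.139, 0.0, 1.272]
contact_force: [0.6, 0.6, -1.0]
opening: 0.0725
grip_force: 0.0
w [0.393 0.182 0.08  0.085 1.   ]
s [0.392 0.185 0.066 0.13  1.   ]
ws [ 0.393  0.182 -0.006  0.124  2.   ]
t [0.392 0.182 0.    0.    0.   ]
[array([0.396, 0.183])]
[]
[array([0.376, 0.242]), array([0.39 , 0.182]), array([0.511, 0.181])]
t 40.15 p [0.392 0.183 0.124] rpy [-3.139  0.     1.274] F [-0.334 -0.285  0.156] open 0.0725 grip 0.0
q [ 0.05   0.917 -1.081  2.091  1.113  0.893 -2.004]
shift now  [-0.014  0.015  2.52 ]
```

View pics/w5.png

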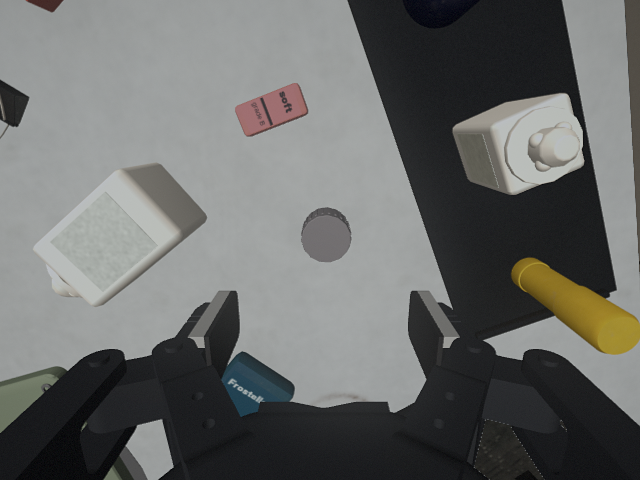

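```bash
python3 -m inch '[[[-0.01,0.02,0.41],[0,0,0]],[[0,0,0.41],[0,0,0]],[[0,0,0.41],[0,0,0]],[[0,0,0.41],[0,0,0]],[[0,0,0.41],[0,0,0]],[[0,0,0.41],[0,0,0]],[[0,0,0],[0,0,0]]]' 
python3 -m inch '[[[0,0,0],[0,0,0]],[[0,0,0],[0,0,0]],[[0,0,0],[0,0,0]],[[0,0,0],[0,0,0]],[[0,0,0],[0,0,0]],[[0,0,0],[0,0,0]],[[0,0,0],[0,0,0]]]' -1 90
python3 -m inch '[[[0,0,-0.2],[0,0,0]],[[0,0,-0.4],[0,0,0]],[[0,0,-0.5],[0,0,0]],[[0,0,-0.5],[0,0,0]],[[0,0,-0.5],[0,0,0]],[[0,0,-0.5],[0,0,0]],[[0,0,0],[0,0,0]]]'
python3 - <<'E'
from plan import *
go(np.array([.5246,.211,.115]))
E
```

```text
time_s: 40.85
tcp_pos: [0.3915, 0.1818, -0.0006]
orientation: [-3.137, 0.002, 1.274]
contact_force: [0.3, -1.1, -0.3]
opening: 0.0729
grip_force: 0.0
time_s: 41.55
tcp_pos: [0.3927, 0.1823, 0.0023]
orientation: [-3.14, -0.001, 1.274]
contact_force: [-2.1, -1.7, 19.4]
opening: 0.0335
grip_force: 87.8
time_s: 42.25
tcp_pos: [0.3934, 0.1826, 0.1339]
orientation: [3.141, -0.002, 1.274]
contact_force: [0.5, 0.5, -0.5]
opening: 0.0331
grip_force: 89.3
t 42.25 p [0.393 0.183 0.134] rpy [ 3.141 -0.002  1.274] F [ 0.484  0.483 -0.46 ] open 0.0331 grip 89.3
q [ 0.051  0.89  -1.072  2.081  1.078  0.885 -1.969]
shift now  [1.311 2.343 0.382]
```

```bash
python3 -m inch '[[[0.2,0.39,0],[0,0,0]],[[0.2,0.39,0],[0,0,0]],[[0.2,0.39,0],[0,0,0]],[[0.2,0.39,0],[0,0,0]],[[0.2,0.39,0],[0,0,0]],[[0.2,0.39,0],[0,0,0]],[[0,0,0],[0,0,0]]]'
python3 - <<'E'
from plan import *
w=bot.camera("wrist");s=bot.camera("side");t=bot.camera("top")
a=cv2.resize(w["color"][200:480,180:460,::-1],(400,400));b=cv2.resize(s["color"][170:310,330:470,::-1],(400,400));cv2.imwrite("pics/c6.png",np.hstack([a,b]))
R=cur()[2];p=cur()[1]
for l in("cap","cap_top"):
    o=[]
    for n,c in(("w",w),("s",s),("t",t)):
        r=[r for r in bot.tip_of(l,c) if r["confidence"]>.4]; print(l,n,[(x["centre"],round(x["confidence"],2)) for x in r][:3])
        print("   expected",proj(c,p+[0,0,(0 if l=="cap" else .028)-.001]))
for c in(w,s,t): print([atz(c,r["centre"],.091)[:2] for r in bot.tip_of("stud_tip",c)][:3])
go(np.array([.5246,.211,.105]))
E
```

```text
time_s: 42.95
tcp_pos: [0.5237, 0.2052, 0.1303]
orientation: [-3.139, -0.0, 1.272]
contact_force: [-0.3, 0.1, -0.4]
opening: 0.0332
grip_force: 89.4
cap w [([322.2, 298.1], 0.91)]
   expected [[319.119 300.023]]
cap s [([392.4, 203.0], 0.84)]
   expected [[389.308 199.677]]
cap t []
   expected [[358.849 184.061]]
cap_top w [([323.2, 330.2], 0.62)]
   expected [[318.076 334.238]]
cap_top s [([386.9, 184.7], 0.79), ([391.0, 202.8], 0.66)]
   expected [[390.911 182.572]]
cap_top t [([353.1, 191.4], 0.65), ([288.9, 205.0], 0.51)]
   expected [[360.678 180.017]]
[array([0.522, 0.21 ])]
[array([0.194, 0.133]), array([0.523, 0.203]), array([0.355, 0.325])]
[array([0.525, 0.208]), array([0.201, 0.206]), array([0.386, 0.437])]
t 43.55 p [0.522 0.205 0.131] rpy [-3.139  0.     1.274] F [-0.681  0.159 -0.385] open 0.0331 grip 89.4
q [ 0.054  1.021 -1.067  1.637  0.984  1.11  -1.593]
shift now  [0.127 0.015 0.515]
```

View pics/c6.png

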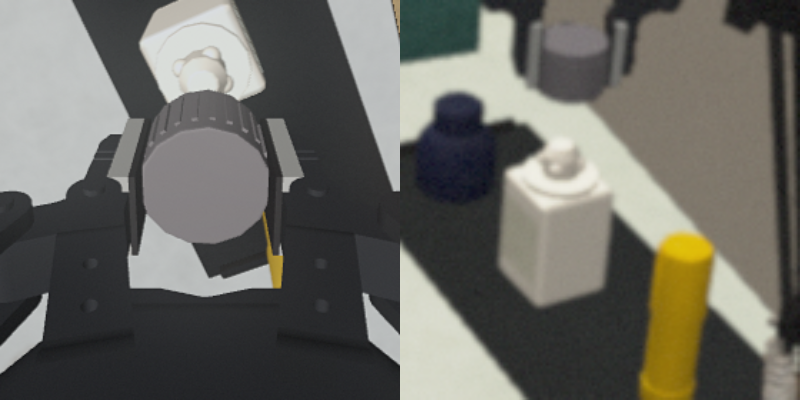

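The cap sits upright and centred between the pads (left crop (205,170)), the rim clear below the tips. The bottle stands below it, ready. I'll align and lower.

```bash
python3 -m inch '[[[0.05,0.005,0.15],[0,0,0]],[[0.057,0.005,0.15],[0,0,0]],[[0,0,0.15],[0,0,0]],[[0,0,0.15],[0,0,0]],[[0,0,0],[0,0,0]],[[0,0,0],[0,0,0]]]'
python3 - <<'E'
from plan import *
w=bot.camera("wrist");s=bot.camera("side")
b=cv2.resize(s["color"][190:290,340:440,::-1],(400,400),interpolation=cv2.INTER_CUBIC);a=cv2.resize(w["color"][180:360,230:410,::-1],(400,400));cv2.imwrite("pics/c7.png",np.hstack([a,b]))
for n,c,ps in(("w",w,[w]),("s",s,[s]),("ws",0,[w,s])): print(n,np.round(fit("bottle",ps,(.524,.21,.05),.003),4))
for c in(s,w): print([np.round(r["centre"],1) for r in bot.tip_of("cap",c)][:2],proj(c,cur()[1]-[0,0,.002]))
go()
E
```

```text
time_s: 44.15
tcp_pos: [0.524, 0.2102, 0.1006]
orientation: [-3.139, 0.0, 1.274]
contact_force: [-0.2, -0.6, -0.5]
opening: 0.0332
grip_force: 89.4
w [0.525 0.215 0.13  0.4   1.   ]
s [ 0.524  0.213 -0.075  0.08   1.   ]
ws [0.525 0.213 0.094 0.252 2.   ]
[array([386.9, 217.5])] [[387.749 215.835]]
[array([318.2, 296.4]), array([323.4, 329.7])] [[323.693 297.409]]
t 44.55 p [0.524 0.21  0.101] rpy [-3.139  0.     1.274] F [ 0.135  0.205 -0.555] open 0.0334 grip 89.4
q [ 0.035  1.065 -1.038  1.646  1.03   1.071 -1.626]
```

View pics/c7.png

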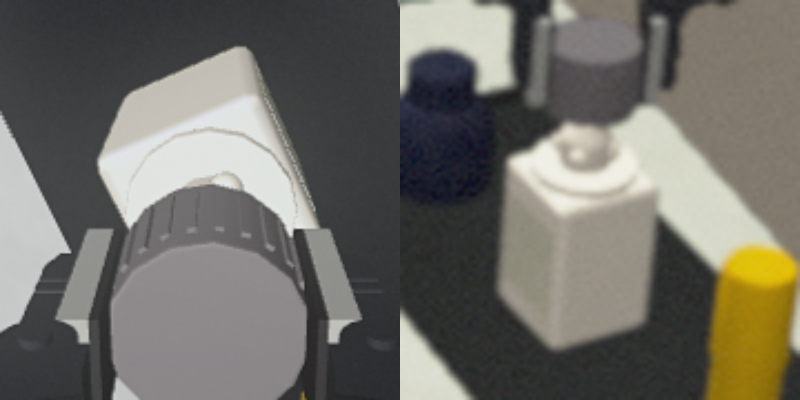

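Run:
```python
from plan import *
s=bot.camera("side");w=bot.camera("wrist")
print("shoulder side",atz(s,[340+(585.5-400)/4,190+168/4],.073), "cap rim expected px",proj(s,cur()[1]-[0,0,.002]),"rim seen centre col",340+(596-400)/4)
# wrist: shoulder ellipse sides cols 127..298, far edge row 128
c=230+212.5*.45; 
for y in(.208,.210,.212,.214,.216):
    X=[(.524+.0205*np.cos(a),y+.0205*np.sin(a),.073) for a in np.linspace(0,6.28,90)]
    u=cv2.projectPoints(np.array(X),w["rvec"],w["tvec"],np.array(w["mtx"]),None)[0].reshape(-1,2);print(y,"far row",u[:,1].min(),"cols",u[:,0].min(),u[:,0].max())
print("seen far row",180+128*.45,"cols",230+127*.45,230+298*.45)
```

```text
shoulder side [0.522 0.206 0.073] cap rim expected px [[387.733 215.912]] rim seen centre col 389.0
0.208 far row 241.74128796463438 cols 285.6849545473482 363.3667863623361
0.21 far row 238.16041491101936 cols 284.46101752922937 362.3721342187402
0.212 far row 234.55763040785382 cols 283.2298266285803 361.37158570734414
0.214 far row 230.93273272289426 cols 281.9913171665797 360.365088241154
0.216 far row 227.2855176398883 cols 280.7454236931736 359.35258860597946
seen far row 237.6 cols 287.15 364.1
```

Wrist view and TCP agree within about 1 mm (far row 237.6 gives y≈0.210). I'll descend gently and watch the forces.

```bash
python3 -m inch '[[[0,0.01,0.06],[0,0,0]],[[0,0,0.06],[0,0,0]],[[0,0,0.06],[0,0,0]],[[0,0,0],[0,0,0]]]'
python3 -m inch '[[[0,0,0.04],[0,0,0]],[[0,0,0.04],[0,0,0]],[[0,0,0],[0,0,0]]]'
```

```text
time_s: 45.05
tcp_pos: [0.5244, 0.2099, 0.0912]
orientation: [-3.138, 0.001, 1.274]
contact_force: [0.8, 0.7, -0.6]
opening: 0.0334
grip_force: 89.4
time_s: 45.35
tcp_pos: [0.5244, 0.2099, 0.0875]
orientation: [-3.139, 0.001, 1.274]
contact_force: [0.2, -0.6, 0.0]
opening: 0.033
grip_force: 89.4
```

```bash
python3 -m inch '[[[0,0,0.03],[0,0,0]],[[0,0,0.03],[0,0,0]],[[0,0,0],[0,0,0]]]'
python3 -m inch '[[[0,0,0.03],[0,0,0]],[[0,0,0.03],[0,0,0]],[[0,0,0],[0,0,0]]]'
```

```text
time_s: 45.65
tcp_pos: [0.5245, 0.2101, 0.0846]
orientation: [-3.139, 0.0, 1.274]
contact_force: [-0.0, 0.5, 0.8]
opening: 0.0332
grip_force: 89.5
time_s: 45.95
tcp_pos: [0.5247, 0.2103, 0.0819]
orientation: [-3.139, -0.0, 1.274]
contact_force: [0.6, 1.4, 1.8]
opening: 0.0331
grip_force: 89.8
```

```bash
python3 -m inch '[[[0,0,0.03],[0,0,0]],[[0,0,0.03],[0,0,0]],[[0,0,0],[0,0,0]]]' - 115
python3 -m inch '[[[0,0,0.03],[0,0,0]],[[0,0,0.03],[0,0,0]],[[0,0,0],[0,0,0]]]'
```

```text
time_s: 46.25
tcp_pos: [0.5243, 0.2098, 0.0783]
orientation: [-3.139, 0.001, 1.274]
contact_force: [0.8, 0.1, -4.6]
opening: 0.0326
grip_force: 114.4
time_s: 46.55
tcp_pos: [0.5245, 0.21, 0.0756]
orientation: [-3.139, 0.0, 1.274]
contact_force: [-0.3, 1.4, -1.3]
opening: 0.0331
grip_force: 114.6
```

```bash
python3 -m inch '[[[0,0,0.03],[0,0,0]],[[0,0,0.03],[0,0,0]],[[0,0,0],[0,0,0]]]'
```

```text
time_s: 46.85
tcp_pos: [0.5248, 0.2105, 0.0753]
orientation: [-3.141, -0.001, 1.274]
contact_force: [-10.3, -9.5, 52.9]
opening: 0.0329
grip_force: 120.7
```

```bash
python3 -m inch '[[[0,0,0.02],[0,0,0]],[[0,0,0],[0,0,0]]]'
```

```text
time_s: 47.05
tcp_pos: [0.5249, 0.2106, 0.0753]
orientation: [3.141, -0.001, 1.274]
contact_force: [-12.6, -12.2, 69.3]
opening: 0.0328
grip_force: 122.7
```

```bash
python3 -m inch '[[[0,0,-0.036],[0,0,0]],[[0,0,0],[0,0,0]],[[0,0,0],[0,0,0]]]'
python3 - <<'E'
from plan import *
s=bot.camera("side");w=bot.camera("wrist")
b=cv2.resize(s["color"][190:290,340:440,::-1],(400,400),interpolation=cv2.INTER_CUBIC);a=cv2.resize(w["color"][180:360,230:410,::-1],(400,400));cv2.imwrite("pics/c8.png",np.hstack([a,b]))
go()
E
```

```text
time_s: 47.35
tcp_pos: [0.5247, 0.2103, 0.0754]
orientation: [-3.141, -0.001, 1.274]
contact_force: [-6.8, -7.1, 37.6]
opening: 0.0327
grip_force: 118.7
t 47.45 p [0.525 0.21  0.075] rpy [-3.141 -0.001  1.274] F [-6.84  -6.602 37.982] open 0.0331 grip 118.7
q [ 0.026  1.101 -1.014  1.66   1.075  1.035 -1.655]
```

View pics/c8.png

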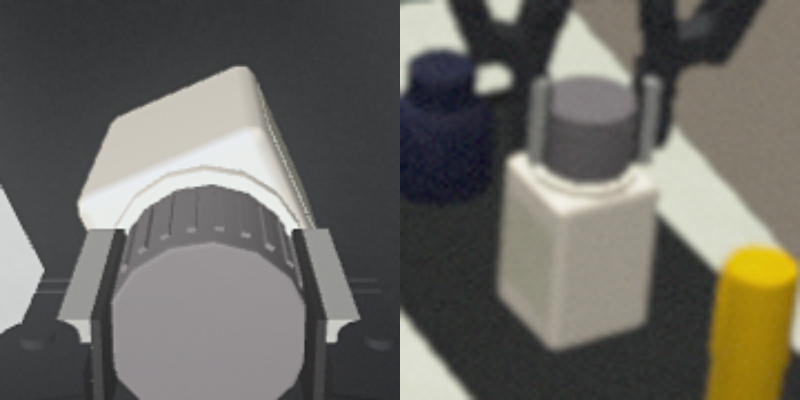

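The cap sits flush on the shoulder with no stud or gap visible (side crop (590,130)). It is still gripped and pressed at 38 N, and the ink bottle and glue stick stand in place.

```bash
python3 -c "
from bench import bot
print(bot.finish_job())"
```

```text
the job is handed in; nothing more can be done
None
```

The job is handed in at 47.5 s: the middle-sized bottle stands upright at the mat's centre, within a few mm by the cameras, and its cap is seated on the shoulder, still gripped and pressed down at about 38 N. The click was inferred from the cap's final height, since no force peak showed in the readings.

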